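# Check the platform scale, then roll the gate wheel onto it

### The arm

A 6-joint arm with a two-finger parallel gripper is mounted at the origin on the work surface. World frame = base frame: x ahead of the robot, y to its left, z up, the work surface at z = 0. Lengths are in mm, angles in rad, forces in N, time in s.
With the tool pointing down it reaches from about 325 to 850 mm from the base axis. Payload 4.4 kg.
Tool frame: the origin (TCP) lies at the very end of the fingers, on their centre line; the grasp point (between the pads) lies 19 mm behind it; z points along the fingers, y is the direction in which the jaws open and shut (so a half turn about z gives the same grasp; the last joint's range is limited). The gripper opens to 94 mm and grips with 3 to 60 N. Pads are 16 mm wide; open, the fingers measure 119 mm over their backs; the gripper's body (75 mm by 177 mm) begins 78 mm behind the grasp point.
Start: joints at [-1.26, 0.207, 1.542, -0, 1.393, -0.15], TCP at [255.671, -515.034, 205.447] pointing down, gripper open.
Joint ranges: [-2.73, 2.73], [-0.86, 2.22], [0.23, 2.46], [-1.11, 4.25], [0.08, 2.63], [-2.82, 2.82]. Speed limits (rad/s): [2.79, 2.79, 3.14, 3.14, 3.14, 3.14].

### API

Orientations are given as a unit quaternion [x, y, z, w].
In Python, from workcell import manip gives the robot as it stands.
- The arm moves only by the tool apply_moves, never from a script. Its argument "increments" is one flat list of numbers, 6 for each row, row after row: the shift along the tool's x, y, z scaled (see below), then the turn, a rotation vector about the tool's x, y, z scaled (see below). A call has 1 to 5 rows; each row is the pose to reach, as a shift and turn from the pose commanded when the call began, along the tool's axes at that moment, turning the shorter way round; what a row does not reach only later rows make up. The controller multiplies each number of a shift by 150 mm and each number of a turn by 180 degrees. A row lasts 1/10 s, in which the tool goes at most 50 mm and 8.59 degrees, less where a joint would pass 70% of its speed; a pose out of reach is approached as far as the arm can. A call with a number of a shift or a turn outside -1 to 1 is refused whole. A call with a gripper value outside its range is refused whole. "gripper" is the closure, from 0 (fully open) to 1 (shut), set as the call begins (left out, the last holds). The fingers move at their own pace and stop on an object; "newtons" is the grip in N (left out, the last holds). Time passes only in rows, so rows that repeat a pose let the fingers close. It gives the time, the measured TCP pose, the force and the opening at its end, in the units of the state.
- manip.get_state(): the state, without advancing time (a new reading comes with each control period).
- manip.get_image(name): name is "scene" or "top" or "wrist"; returns the picture (400x640x3 uint8, blue, green, red); there is no depth.
- manip.get_calibration(name): a dict with "camera_matrix" (3x3 intrinsics, pixels), "R" (3x3) and "t" (3): a world point X has camera coordinates R X + t; the wrist camera has in their place "mount" (4x4, takes a point from camera to tool coordinates, whose origin is the TCP and whose axes are the flange's). Camera axes: x right, y down, z forward; pixel columns grow to the right and rows downward; lengths in mm; the calibration is good to about 2 mm. A picture is of the moment at which its call begins: read the wrist's pose just before it. get_calibration takes no time and is no camera call.
- manip.finish_job(): hands the job in, once; it reports no verdict.
The state is a dict: "clock": time; "joints": joint angles; "qvel": joint speeds; "effort": joint torques, N m; "position": TCP position; "tool_rot": TCP orientation; "contact_force": force on the tool from outside, world axes, zero at the start; "ft_torque": the same for the moment, N m; "grip_width": opening from 0.0 (shut) to 1.0 (fully open).
Only numpy, scipy, OpenCV 4.12 (cv2) and the standard library are available. Lean on these libraries where they do the work, as an engineer would, in place of code of your own. Each camera call takes 0.05 s, during which the arm holds its last target.

### The job

Check the spring scale and then weigh the gate wheel: take the check weights that are on the bench, lightest first (red knob, then yellow, then blue), stand each one alone in the middle of the scale's pan, let go of it for a second, and put it back in the tray of its own colour before the next. Then roll the wheel on its rim along the runway onto the scale, leave it standing free in the middle of the pan, between the beads, for a second, and roll it back to stand on the orange parking mark of the runway, never lifting it or letting it fall over. Finish with every weight still in its own tray, and leave the other things on the bench where they are.

Things in the scene. Friction and masses are not known exactly. Their poses are not given: they have to be found in the camera images.
- scale: Green spring platform scale with a runway, fixed. Origin on the bench under the middle of its pan, z up. The straight runway for the wheel runs along its y axis from y = -359 to -79 mm, then a 4 mm gap, then the pan. The dial housing lies on its +x side, x = 66 to 164 mm, y = -60 to 60 mm, 77 mm high.
- pan_centre (a point): Middle of the pan's top, z up, axes as the scale's. Steel plate 130 (x) by 150 mm (y), 24 mm above the bench, with an orange ring 62 mm across. Two beads 1.5 mm high, 4 mm wide, 60 mm long cross it along x, centred at y = -12.5 and 12.5 mm: weights stand on them, the wheel rests between them. A 7 mm lip stands at the far edge (y = 73 mm).
- pan (a joint): How far the pan is pressed down, m: 0 unloaded, 0.008 at the stop; spring 1500 N/m, so the 200 g weight gives 0.0013 and 500 g 0.0033.
- parking (a point): Middle of the wheel's parking place on the runway floor, axes as the scale's, 310 mm from the pan's middle (at scale y = -310 mm): an orange mark between two cross beads like the pan's, 1.5 mm high, centred 12.5 mm either side. The aluminium runway's floor is 24 mm above the bench, level with the unloaded pan, 42 mm wide between side lips and an end stop 5 mm high.
- wheel: Cream nylon disc, 60 mm in diameter, 30 mm wide, 0.16 to 0.29 kg, red mark on its rim. Stands on its rim on the runway. Origin at its centre, 54 mm above the bench; x is the axle, along the scale's x; z points to the red mark, on top at the start. Slippery (friction about 0.4): pushed from behind along the runway at half height it rolls, and may roll on alone.
- weight_small: The 200 g check weight: a steel disc 40 mm in diameter and 16 mm high with a red knob, 18 mm in diameter and 18 mm high, on top, 34 mm high in all. Origin at the centre of its underside, z up. Lift it by the knob. May be absent.
- slot_small (a point): Tray of the 200 g weight: red, fixed. The point is the centre of its recess floor, 3 mm above the bench, z up; the recess is 52 mm square and 6 mm deep with walls 6 mm thick, and the tray has a red tab lying on the bench on its -x side.
- weight_middle: The 300 g check weight: a steel disc 46 mm in diameter and 19 mm high with a yellow knob, 20 mm in diameter and 18 mm high, on top, 37 mm high in all. Origin at the centre of its underside, z up. Lift it by the knob. May be absent.
- slot_middle (a point): Tray of the 300 g weight: yellow, fixed. The point is the centre of its recess floor, 3 mm above the bench, z up; the recess is 58 mm square and 6 mm deep with walls 6 mm thick, and the tray has a yellow tab lying on the bench on its -x side.
- weight_large: The 500 g check weight: a steel disc 54 mm in diameter and 24 mm high with a blue knob, 22 mm in diameter and 18 mm high, on top, 42 mm high in all. Origin at the centre of its underside, z up. Lift it by the knob. May be absent.
- slot_large (a point): Tray of the 500 g weight: blue, fixed. The point is the centre of its recess floor, 3 mm above the bench, z up; the recess is 66 mm square and 6 mm deep with walls 6 mm thick, and the tray has a blue tab lying on the bench on its -x side.
- tape_roll: Roll of orange tape lying flat, 90 mm across, 24 mm high. Bystander: leave it where it is. Origin under its centre.
- spanner: Steel spanner lying on the bench. Bystander: leave it where it is. Origin under its centre.
- angle_bracket: Steel angle bracket, foot 40 x 30 mm, 40 mm high. Bystander: leave it where it is. Origin under its centre.
- pipe_offcut: Upright piece of copper pipe, 34 mm across, 50 mm high. Bystander: leave it where it is. Origin under its centre.
- timber_offcut: Pale wooden offcut 140 x 45 x 30 mm. Bystander: leave it where it is. Origin under its centre.
Things that resemble listed ones, but are neither listed nor needed, are in the scene too. Leave any pink look-alike of the weight_large alone.

How it is judged (in metres and radians):
On the way, in this order (a step that is already met when the one before it is completed fails the run):
1. the red weight stands alone and released, centred on the pan (if present) (horizontal distance between weight_small and pan_centre below 0.015 m and angle between weight_small's own z axis and vertical below 0.15 rad and z of weight_small in the frame of pan_centre between -0.003 and 0.006 m and linear speed of weight_small below 0.03 m/s and contact force between the fingers and weight_small below 0.1 N and horizontal distance between each of weight_middle, weight_large and weight_small above 0.09 m), for 0.5 s.
2. the red weight is back in the red tray, released (if present) (horizontal distance between weight_small and slot_small below 0.012 m and angle between weight_small's own z axis and vertical below 0.1 rad and z of weight_small in the frame of slot_small between -0.003 and 0.004 m and linear speed of weight_small below 0.03 m/s and contact force between the fingers and weight_small below 0.1 N), for 0.2 s.
3. the yellow weight stands alone and released, centred on the pan (if present) (horizontal distance between weight_middle and pan_centre below 0.015 m and angle between weight_middle's own z axis and vertical below 0.15 rad and z of weight_middle in the frame of pan_centre between -0.003 and 0.006 m and linear speed of weight_middle below 0.03 m/s and contact force between the fingers and weight_middle below 0.1 N and horizontal distance between each of weight_small, weight_large and weight_middle above 0.09 m), for 0.5 s.
4. the yellow weight is back in the yellow tray, released (if present) (horizontal distance between weight_middle and slot_middle below 0.012 m and angle between weight_middle's own z axis and vertical below 0.1 rad and z of weight_middle in the frame of slot_middle between -0.003 and 0.004 m and linear speed of weight_middle below 0.03 m/s and contact force between the fingers and weight_middle below 0.1 N), for 0.2 s.
5. the blue weight stands alone and released, centred on the pan (if present) (horizontal distance between weight_large and pan_centre below 0.015 m and angle between weight_large's own z axis and vertical below 0.15 rad and z of weight_large in the frame of pan_centre between -0.003 and 0.006 m and linear speed of weight_large below 0.03 m/s and contact force between the fingers and weight_large below 0.1 N and horizontal distance between each of weight_small, weight_middle and weight_large above 0.09 m), for 0.5 s.
6. the blue weight is back in the blue tray, released (if present) (horizontal distance between weight_large and slot_large below 0.012 m and angle between weight_large's own z axis and vertical below 0.1 rad and z of weight_large in the frame of slot_large between -0.003 and 0.004 m and linear speed of weight_large below 0.03 m/s and contact force between the fingers and weight_large below 0.1 N), for 0.2 s.
7. the wheel, standing on its rim, has rolled through half a turn (angle between wheel's own x axis and vertical between 1.4 and 1.74 rad and angle between wheel's own z axis and vertical above 2.2 rad), for 0.04 s.
8. the wheel stands free and at rest in the middle of the pan (angle between wheel's own x axis and vertical between 1.4 and 1.74 rad and horizontal distance between wheel and pan_centre below 0.015 m and z of wheel in the frame of pan_centre between 0.026 and 0.034 m and linear speed of wheel below 0.02 m/s and angular speed of wheel below 0.5 rad/s and contact force between the fingers and wheel below 0.1 N and value of joint pan above 0.0005 m), for 0.5 s.
At the end, for the whole second after the job is handed in: Every weight present stands upright on the floor of its own colour's tray (within 12 mm of its centre), the pan is empty, and the wheel stands on its rim on the runway, at rest, its centre within 15 mm of the middle of the parking mark, axle level within 10 degrees; all released (all of step 2 and all of step 4 and all of step 6 and angle between wheel's own x axis and vertical between 1.4 and 1.74 rad and horizontal distance between wheel and parking below 0.015 m and z of wheel in the frame of parking between 0.026 and 0.034 m and linear speed of wheel below 0.02 m/s and angular speed of wheel below 0.5 rad/s and contact force between the fingers and wheel below 0.1 N and value of joint pan below 0.0005 m); the robot touches nothing.
It fails at once if the wheel falls over (angle between wheel's own x axis and vertical below 0.9 rad or angle between wheel's own x axis and vertical above 2.24 rad).
It fails at once if the wheel is lifted 15 mm or more off the runway (height (world z) of wheel above 0.069 m).
It fails at once if a bystander is moved by more than 5 cm (distance of any of tape_roll, spanner, angle_bracket, pipe_offcut, timber_offcut from where it was at the start of the episode above 0.05 m).
Of weight_small, weight_middle, weight_large only 2 to 3 are there at a start; the rules pass over those that are not, and their reading is None.
At some moment in a run one of weight_small, weight_middle, weight_large may be knocked a few centimetres aside while the robot is not near it.
It also fails if it takes over 210 s, if anything falls off the work surface, if the arm or the gripper's body presses on something with over 40 N, if the wrist force passes 120 N, or if a joint passes its speed limit or range.

## Working session

There is one attempt and no reset: what is moved stays moved. The work goes in short steps, Python scripts to look and compute and a tool call to move; the robot and the scene stay as the last step left them, time stands still between calls to the robot, and variables do not carry over. Pictures are saved under pics/ and viewed, and the job is handed in when it is done.

Besides the shell and the picture viewer there is one more tool, called after ">>>" by a JSON object that holds its "fn" and its "kwargs". apply_moves: Moves the arm, as the interface text tells. Shifts and turns lie within -1 to 1; 1 stands for 150 mm of shift or 180 degrees of turn. Its arguments: {"type":"object","properties":{"increments":{"type":"array"},"gripper":{"type":"number"},"newtons":{"type":"number"}},"required":["increments"]}

```bash
mkdir -p pics; ls; cat > h.py <<'E'
import numpy as np, cv2
from workcell import manip
from scipy.spatial.transform import Rotation as R
E
python3 - <<'E'
from h import *
s=manip.get_state(); print(s)
for n in ("scene","top","wrist"):
    im=manip.get_image(n); cv2.imwrite(f"pics/{n}0.png",im)
    c=manip.get_calibration(n); print(n,{k:np.round(v,3).tolist() for k,v in c.items()})
E
```

```text
pics
{'clock': 0.0, 'joints': array([-1.26050039e+00,  2.07414181e-01,  1.54294372e+00,  1.82988349e-05,
        1.39353088e+00, -1.50502720e-01]), 'qvel': array([ 0.00048681,  0.0003019 ,  0.00013349, -0.00093809, -0.00025205,
       -0.00026911]), 'effort': array([ 1.36851017e-03, -3.70883703e+01, -2.81413203e+01,  6.97999564e-02,
        3.61848052e-02, -1.74371157e-04]), 'position': array([ 255.42328838, -514.24220232,  204.29900706]), 'tool_rot': array([ 9.73575009e-01,  2.28364585e-01, -8.26532036e-05, -1.14511783e-03]), 'contact_force': array([-1.42081657,  0.45278736, -0.2294485 ]), 'ft_torque': array([-0.03284975,  0.016276  , -0.00295031]), 'grip_width': 0.9943980692696562}
scene {'camera_matrix': [[460.415, 0.0, 322.52], [0.0, 460.415, 207.627], [0.0, 0.0, 1.0]], 'R': [[0.745, 0.667, 0.0], [0.563, -0.629, -0.536], [-0.358, 0.4, -0.844]], 't': [-353.99, -231.811, 1640.285]}
top {'camera_matrix': [[440.312, 0.0, 310.938], [0.0, 440.312, 196.011], [0.0, 0.0, 1.0]], 'R': [[-0.021, -1.0, -0.002], [-0.987, 0.021, -0.16], [0.16, -0.002, -0.987]], 't': [1.828, 488.207, 1083.457]}
wrist {'camera_matrix': [[282.549, 0.0, 319.003], [0.0, 282.549, 198.981], [0.0, 0.0, 1.0]], 'mount': [[-0.0, -0.965, -0.261, 74.697], [1.0, -0.0, 0.0, 0.624], [-0.0, -0.261, 0.965, -179.647], [0.0, 0.0, 0.0, 1.0]]}
```

View pics/scene0.png

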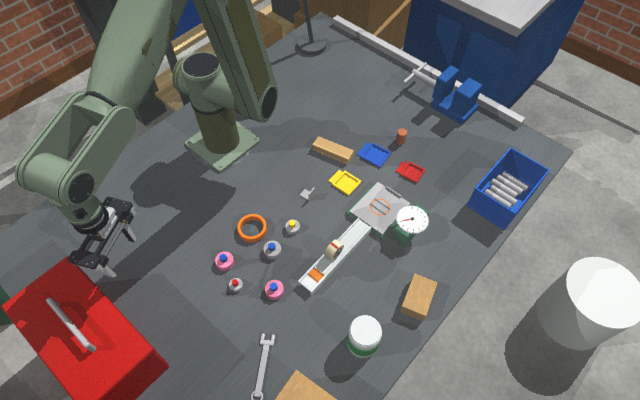

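View pics/top0.png

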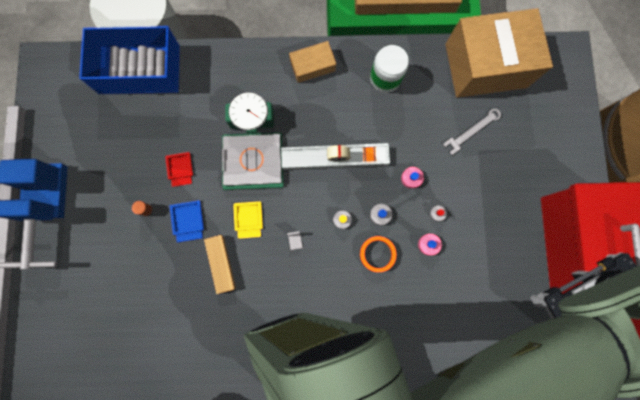

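View pics/wrist0.png

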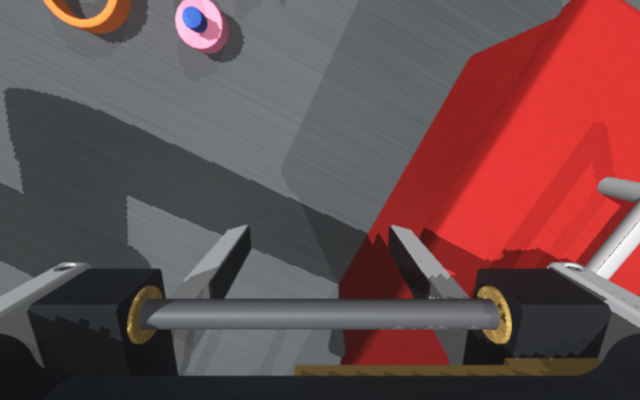

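```bash
cat >> h.py <<'E'
def ray(name,uv,z,st=None):
    c=manip.get_calibration(name); K=c["camera_matrix"]
    uv=np.atleast_2d(np.array(uv,float)); d=np.c_[uv,np.ones(len(uv))]@np.linalg.inv(K).T
    if name=="wrist":
        M=c["mount"]; Rt=R.from_quat(st["tool_rot"]).as_matrix()
        o=Rt@M[:3,3]+st["position"]; D=d@(Rt@M[:3,:3]).T
    else:
        o=-c["R"].T@c["t"]; D=d@c["R"]
    return o+D*((z-o[2])/D[:,2])[:,None]
E
python3 - <<'E'
from h import *
t=cv2.imread("pics/top0.png"); s=cv2.imread("pics/scene0.png")
a=cv2.resize(t[125:285,120:460],None,fx=2.3,fy=2.3,interpolation=cv2.INTER_CUBIC)
cv2.imwrite("pics/topcrop.png",a)
b=cv2.resize(s[120:310,200:440],None,fx=3,fy=3,interpolation=cv2.INTER_CUBIC); cv2.imwrite("pics/scenecrop.png",b)
E
```

```text
(no output)
```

View pics/topcrop.png

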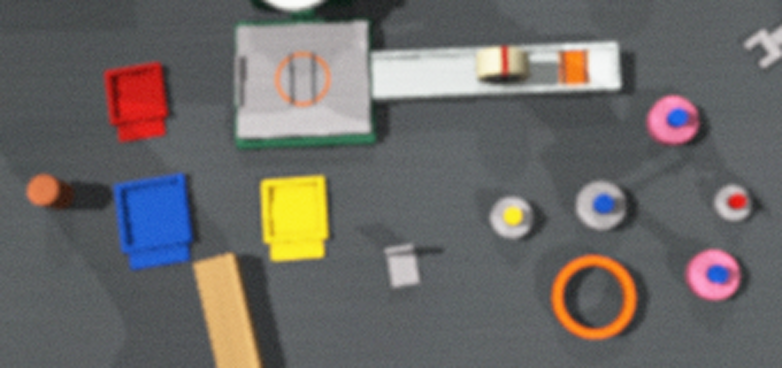

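View pics/scenecrop.png

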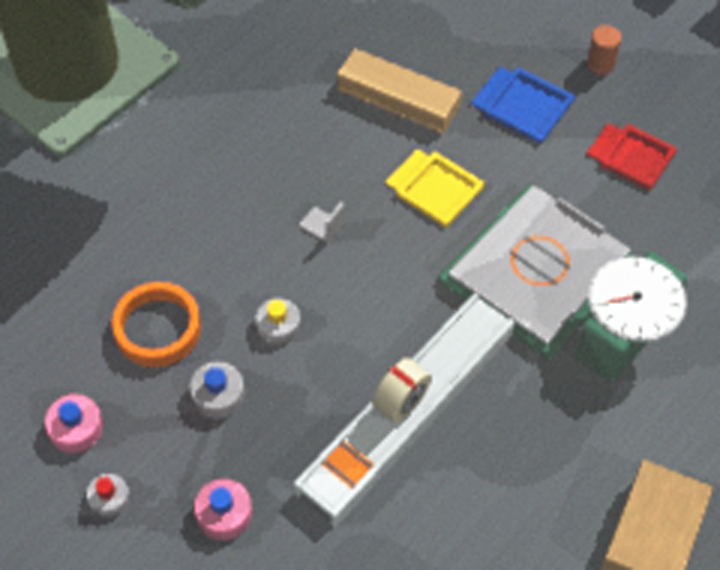

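```bash
cat >> h.py <<'E'
RNG={"red":[((0,150,70),(5,255,255)),((174,150,70),(180,255,255))],"yellow":[((24,130,80),(33,255,255))],
"blue":[((105,150,60),(125,255,255))],"orange":[((6,150,120),(17,255,255))],"pink":[((150,60,100),(175,150,255))],"cream":[((17,25,110),(30,120,255))]}
def blobs(im,col,amin=15):
    h=cv2.cvtColor(im,cv2.COLOR_BGR2HSV); m=np.zeros(h.shape[:2],np.uint8)
    for a,b in RNG[col]: m|=cv2.inRange(h,np.array(a),np.array(b))
    n,l,st,c=cv2.connectedComponentsWithStats(m)
    return [(c[i],st[i],l==i) for i in range(1,n) if st[i,4]>=amin]
def tri(uvt,uvs):
    A=[];b=[]
    for n,uv in(("top",uvt),("scene",uvs)):
        c=manip.get_calibration(n);P=c["camera_matrix"]@np.c_[c["R"],c["t"]]
        for k in(0,1): r=uv[k]*P[2]-P[k];A.append(r[:3]);b.append(-r[3])
    A=np.array(A);b=np.array(b);s=1/np.linalg.norm(A,axis=1)
    x,res,_,_=np.linalg.lstsq(A*s[:,None],b*s,rcond=None);return x
E
python3 - <<'E'
from h import *
for n in("top","scene"):
  im=cv2.imread(f"pics/{n}0.png")
  for c in RNG:
    for b in blobs(im,c): print(n,c,np.round(b[0],1),b[1].tolist(), np.round(ray(n,b[0],24)[0],0))
E
```

```text
top red [339.2 151.4] [339, 145, 2, 13, 17] [608. -85.  24.]
top red [179.3 168.5] [166, 152, 27, 35, 768] [571. 334.  24.]
top red [587.8 226. ] [541, 182, 99, 106, 7541] [ 398. -714.   24.]
top red [440.1 212.2] [437, 210, 7, 6, 31] [ 442. -339.   24.]
top red [571.7 287.2] [562, 282, 20, 12, 39] [ 246. -655.   24.]
top red [636.7 325. ] [632, 319, 8, 18, 78] [ 151. -805.   24.]
top yellow [247.7 218.9] [233, 201, 30, 38, 993] [435. 155.  24.]
top yellow [342.6 218.6] [339, 215, 8, 8, 43] [430. -89.  24.]
top blue [127.3  59.6] [79, 26, 100, 68, 4425] [878. 484.  24.]
top blue [ 18.5 171.4] [0, 159, 39, 26, 918] [572. 754.  24.]
top blue [ 34.  199.2] [0, 163, 64, 56, 1378] [498. 707.  24.]
top blue [414.  175.8] [411, 173, 7, 7, 39] [ 538. -278.   24.]
top blue [186.8 220.7] [170, 201, 34, 41, 1150] [433. 311.  24.]
top blue [382.3 213.2] [379, 210, 8, 7, 45] [ 442. -191.   24.]
top blue [ 44.6 217.1] [40, 214, 11, 6, 18] [450. 676.  24.]
top blue [431.6 243.8] [428, 241, 8, 7, 40] [ 361. -312.   24.]
top orange [369.1 154. ] [364, 147, 11, 14, 125] [ 599. -164.   24.]
top orange 
[... 2478 characters left out ...]
7] [-282.  597.   24.]
scene cream [188.2  38.7] [171, 23, 36, 33, 491] [-512.  267.   24.]
scene cream [205.3  48.6] [192, 42, 23, 12, 115] [-411.  273.   24.]
scene cream [163.6  79.7] [155, 68, 18, 26, 279] [-391.   47.   24.]
scene cream [172.5  99.8] [161, 89, 22, 22, 228] [-279.    2.   24.]
scene cream [333.5 148.1] [312, 136, 42, 28, 481] [322. 228.  24.]
scene cream [318.9 151.2] [313, 149, 11, 5, 16] [294. 184.  24.]
scene cream [337.7 243.3] [332, 239, 12, 10, 55] [577. -45.  24.]
scene cream [330.1 252.1] [324, 244, 13, 17, 131] [579. -82.  24.]
scene cream [419.6 294.1] [402, 273, 36, 44, 874] [857. -12.  24.]
scene cream [302.5 389.2] [274, 369, 64, 31, 866] [ 784. -421.   24.]
```

```bash
cat >> h.py <<'E'
def go(x,y,z,yaw=None):
    s=manip.get_state(); r=R.from_quat(s["tool_rot"]); p=s["position"]
    sh=r.inv().apply(np.array([x,y,z])-p)
    a=np.deg2rad(yaw); T=R.from_matrix(np.array([[np.cos(a),np.sin(a),0],[np.sin(a),-np.cos(a),0],[0,0,-1]]))
    tv=(r.inv()*T).as_rotvec(degrees=True)
    print("t",round(s["clock"],2),"pos",np.round(p,1),"w",round(s["grip_width"],3),"F",np.round(s["contact_force"],1),"dist",round(np.linalg.norm(sh)),"INC",np.round(sh/150,4).tolist(),np.round(tv/180,4).tolist())
E
python3 -c "
from h import *
go(430,-335,180,0)"
```

```text
t 0.15 pos [ 255.5 -514.5  204.6] w 1.001 F [ 0.1 -0.4 -0.4] dist 252 INC [1.5741, -0.5539, 0.1651] [-0.0005, 0.0001, 0.1467]
```

>>> {"fn": "apply_moves", "kwargs": {"increments": [0.8,-0.28,0.08,0,0,0.1467,0.8,-0.28,0.08,0,0,0.1467,0.8,-0.28,0.08,0,0,0.1467,0.8,-0.28,0.08,0,0,0.1467,0.8,-0.28,0.08,0,0,0.1467], "gripper": 0.4}}

```text
clock: 0.65
position: [344.6, -423.6, 193.2]
tool_rot: [1.0, 0.001, -0.0, -0.0]
contact_force: [0.1, 0.2, 0.4]
grip_width: 0.62
```

```bash
python3 -c "
from h import *
go(430,-335,180,0)"
```

```text
t 0.65 pos [ 344.6 -423.6  193.2] w 0.62 F [0.1 0.2 0.4] dist 124 INC [0.5708, -0.5891, 0.0875] [-0.0, 0.0002, 0.0009]
```

>>> {"fn": "apply_moves", "kwargs": {"increments": [0.57,-0.59,0.09,0,0,0,0.57,-0.59,0.09,0,0,0,0.57,-0.59,0.09,0,0,0,0.57,-0.59,0.09,0,0,0]}}

```text
clock: 1.05
position: [430.8, -334.4, 179.5]
tool_rot: [1.0, 0.002, -0.0, -0.0]
contact_force: [-0.4, -0.4, 0.4]
grip_width: 0.599
```

```bash
python3 -c "
from h import *
s=manip.get_state();im=manip.get_image('wrist');cv2.imwrite('pics/w1.png',im)
print(s['position'])
for b in blobs(im,'red',30): print(b[0],b[1].tolist(),ray('wrist',b[0],34,s))
"
```

```text
[ 430.80973555 -334.4427205   179.47825573]
[24.17164179 15.89552239] [17, 0, 16, 33, 268] [[609.35999479 -35.58651719  34.        ]]
[594.10049261 162.33563218] [538, 147, 102, 40, 3045] [[ 462.89424988 -651.88850156   34.        ]]
[322.44311377 179.79640719] [316, 173, 14, 15, 167] [[ 441.29546564 -339.39701371   34.        ]]
[531.99734924 256.06891981] [514, 222, 47, 73, 1509] [[ 344.49825358 -604.13378472   34.        ]]
```

View pics/w1.png

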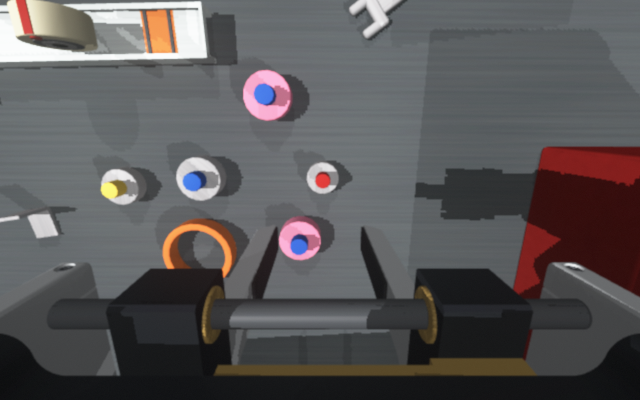

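>>> {"fn": "apply_moves", "kwargs": {"increments": [0.068,0.031,0.3,0,0,0,0.068,0.031,0.6,0,0,0,0.068,0.031,0.85,0,0,0,0.068,0.031,0.85,0,0,0]}}

```text
clock: 1.5
position: [435.0, -338.2, 46.8]
tool_rot: [1.0, -0.001, -0.005, -0.004]
contact_force: [-1.5, 1.1, 0.0]
grip_width: 0.602
```

```bash
python3 -c "
from h import *
go(441,-339,18.5,0)
s=manip.get_state();im=manip.get_image('wrist');cv2.imwrite('pics/w2.png',im)
for b in blobs(im,'red',30): print(b[0],b[1].tolist(),ray('wrist',b[0],34,s))
"
```

```text
t 1.5 pos [ 435.  -338.2   46.8] w 0.602 F [-1.5  1.1  0. ] dist 29 INC [0.0419, 0.007, 0.188] [-0.0027, 0.0029, -0.0007]
[319.37656904 219.83263598] [309, 207, 22, 27, 478] [[ 442.44836184 -339.41179228   34.        ]]
```

View pics/w2.png

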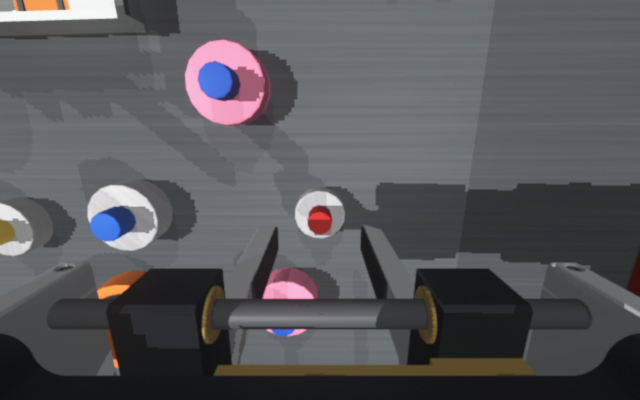

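>>> {"fn": "apply_moves", "kwargs": {"increments": [0.0,0.007,0.0,0,0,0,0,0.007,0,0,0,0]}}

```text
clock: 1.75
position: [441.6, -344.0, 55.6]
tool_rot: [1.0, -0.0, 0.002, 0.002]
contact_force: [0.7, 0.3, 0.9]
grip_width: 0.596
```

```bash
python3 -c "
from h import *
go(441,-339,18.5,0)
"
```

```text
t 1.75 pos [ 441.6 -344.    55.6] w 0.596 F [0.7 0.3 0.9] dist 37 INC [-0.0053, -0.0347, 0.2469] [0.0014, -0.0013, -0.0003]
```

>>> {"fn": "apply_moves", "kwargs": {"increments": [0,0,0,0,0,0,0,0,0,0,0,0,0,0,0,0,0,0]}}

```text
clock: 2.05
position: [440.7, -341.6, 53.4]
tool_rot: [1.0, 0.0, 0.001, 0.001]
contact_force: [-0.3, 0.2, 0.3]
grip_width: 0.601
```

```bash
python3 -c "
from h import *
go(441.5,-339.3,18.5,0)
"
```

```text
t 2.05 pos [ 440.7 -341.6   53.4] w 0.601 F [-0.3  0.2  0.3] dist 35 INC [0.0051, -0.0159, 0.2328] [0.0004, -0.0004, 0.0001]
```

>>> {"fn": "apply_moves", "kwargs": {"increments": [0.003,-0.01,0.08,0,0,0,0.003,-0.01,0.15,0,0,0,0.003,-0.01,0.2,0,0,0,0.003,-0.01,0.226,0,0,0,0.003,-0.01,0.226,0,0,0]}}

```text
clock: 2.55
position: [439.9, -339.0, 17.2]
tool_rot: [1.0, -0.0, -0.001, -0.001]
contact_force: [-0.2, -0.6, -0.5]
grip_width: 0.599
```

>>> {"fn": "apply_moves", "kwargs": {"increments": [0,0,0,0,0,0,0,0,0,0,0,0,0,0,0,0,0,0,0,0,0,0,0,0,0,0,0,0,0,0], "gripper": 1.0, "newtons": 30}}

```text
clock: 3.05
position: [440.8, -339.8, 18.8]
tool_rot: [1.0, -0.0, 0.0, 0.0]
contact_force: [-0.2, 1.0, 0.8]
grip_width: 0.208
```

```bash
python3 -c "
from h import *
go(441,-339,18.5,0)
s=manip.get_state();im=manip.get_image('wrist');cv2.imwrite('pics/w3.png',im)
"
```

```text
t 3.05 pos [ 440.8 -339.8   18.8] w 0.208 F [-0.2  1.   0.8] dist 1 INC [0.0016, -0.0052, 0.0022] [0.0, -0.0001, -0.0]
```

View pics/w3.png

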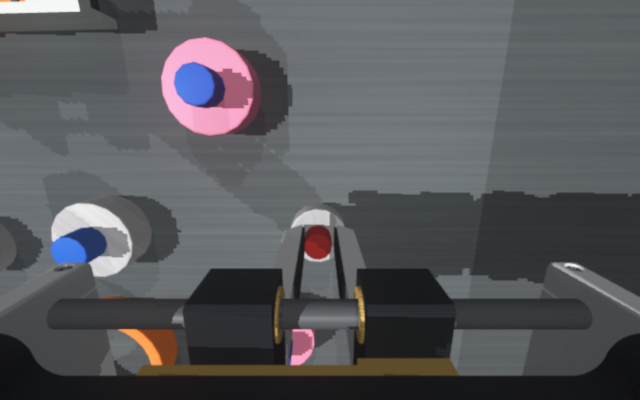

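>>> {"fn": "apply_moves", "kwargs": {"increments": [0,0,-0.15,0,0,0,0,0,-0.4,0,0,0,0,0,-0.65,0,0,0,0,0,-0.85,0,0,0,0,0,-0.85,0,0,0]}}

```text
clock: 3.6
position: [443.3, -342.5, 151.2]
tool_rot: [1.0, 0.0, 0.004, 0.004]
contact_force: [-0.4, -0.6, -1.8]
grip_width: 0.182
```

```bash
python3 -c "
from h import *
print(ray('top',[(251,159)],24),ray('scene',[(380,207)],24))
go(570,130,146,0)
"
```

```text
[[592.22417927 146.4796033   24.        ]] [[591.81654495 144.13442762  24.        ]]
t 3.6 pos [ 443.3 -342.5  151.2] w 0.182 F [-0.4 -0.6 -1.8] dist 489 INC [0.8444, -3.1504, 0.0164] [0.0024, -0.0023, 0.0]
```

>>> {"fn": "apply_moves", "kwargs": {"increments": [0.05,-0.1,0,0,0,0,0.12,-0.3,0,0,0,0,0.2,-0.55,0,0,0,0,0.28,-0.8,0,0,0,0,0.3,-1.0,0,0,0,0]}}

```text
clock: 4.1
position: [484.6, -185.6, 142.9]
tool_rot: [1.0, 0.001, -0.002, -0.002]
contact_force: [0.7, 0.4, -2.5]
grip_width: 0.185
```

>>> {"fn": "apply_moves", "kwargs": {"increments": [0.05,-0.2,0,0,0,0,0.12,-0.4,0,0,0,0,0.2,-0.6,0,0,0,0,0.28,-0.8,0,0,0,0,0.3,-1.0,0,0,0,0]}}

```text
clock: 4.6
position: [529.3, -36.9, 142.9]
tool_rot: [1.0, 0.0, -0.002, -0.001]
contact_force: [-0.7, 0.3, -2.2]
grip_width: 0.178
```

>>> {"fn": "apply_moves", "kwargs": {"increments": [0.05,-0.2,0,0,0,0,0.12,-0.4,0,0,0,0,0.2,-0.6,0,0,0,0,0.2,-0.8,0,0,0,0,0.2,-0.9,0,0,0,0]}}

```text
clock: 5.1
position: [558.0, 98.4, 142.8]
tool_rot: [1.0, 0.001, -0.003, -0.0]
contact_force: [-0.0, -0.0, -1.2]
grip_width: 0.179
```

>>> {"fn": "apply_moves", "kwargs": {"increments": [0,-0.05,0,0,0,0,0,-0.07,0,0,0,0,0,-0.07,0,0,0,0,0,-0.07,0,0,0,0,0,-0.07,0,0,0,0]}}

```text
clock: 5.6
position: [560.8, 104.7, 146.1]
tool_rot: [1.0, -0.001, 0.0, 0.0]
contact_force: [-0.5, -0.5, -2.0]
grip_width: 0.183
```

```bash
python3 -c "
from h import *
go(592,145,146,0)
s=manip.get_state();im=manip.get_image('wrist');cv2.imwrite('pics/w4.png',im)
"
```

```text
t 5.6 pos [560.8 104.7 146.1] w 0.183 F [-0.5 -0.5 -2. ] dist 51 INC [0.2076, -0.2693, 0.001] [0.0001, -0.0001, -0.0005]
```

View pics/w4.png

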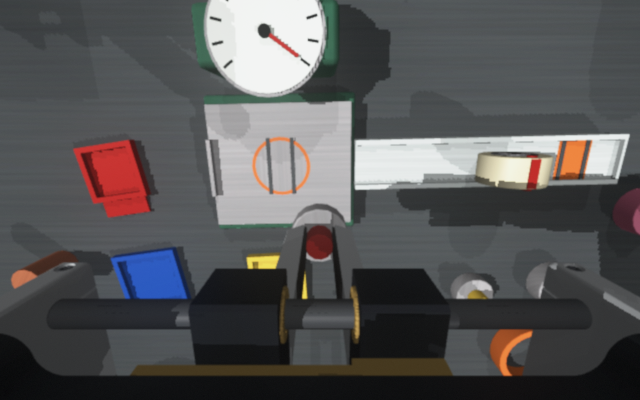

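```bash
python3 -c "
from h import *
s=manip.get_state();im=cv2.imread('pics/w4.png')
for c in('orange','red'):
  for b in blobs(im,c,60): 
    ys,xs=np.nonzero(b[2]); e=cv2.fitEllipse(np.c_[xs,ys].astype(np.float32)) 
    print(c,b[0],b[1].tolist(),ray('wrist',b[0],24,s)[0].round(1))
def crop(n,x,y,w,h,f): cv2.imwrite(n,cv2.resize(im[y:y+h,x:x+w],None,fx=f,fy=f,interpolation=cv2.INTER_CUBIC))
crop('pics/c4.png',60,120,100,110,5)
m=[b for b in blobs(im,'orange',60) if b[0][0]<330][:]
for b in m:
  ys,xs=np.nonzero(b[2]);print((xs.min()+xs.max())/2,(ys.min()+ys.max())/2)
"
```

```text
orange [572.60404624 158.47109827] [560, 141, 26, 37, 692] [ 598.6 -166.6   24. ]
orange [257.83333333 164.98888889] [253, 143, 16, 47, 90] [592.2 169.2  24. ]
orange [303.24489796 164.31632653] [294, 142, 15, 48, 98] [592.9 120.5  24. ]
orange [557.37662338 159.1038961 ] [553, 142, 9, 36, 77] [ 598.  -150.6   24. ]
orange [505.82340426 346.44361702] [490, 330, 43, 46, 940] [ 357.2 -136.7   24. ]
red [283.14102564  44.87179487] [269, 34, 29, 22, 78] [708.4 138.   24. ]
red [114.32187886 177.03337454] [74, 140, 77, 77, 4045] [579.4 325.4  24. ]
red [533.404 173.732] [527, 160, 14, 29, 250] [ 582.3 -128.1   24. ]
red [318.79501916 245.33141762] [306, 232, 26, 27, 522] [498.8 104.   24. ]
260.5 166.0
301.0 165.5
```

View pics/c4.png

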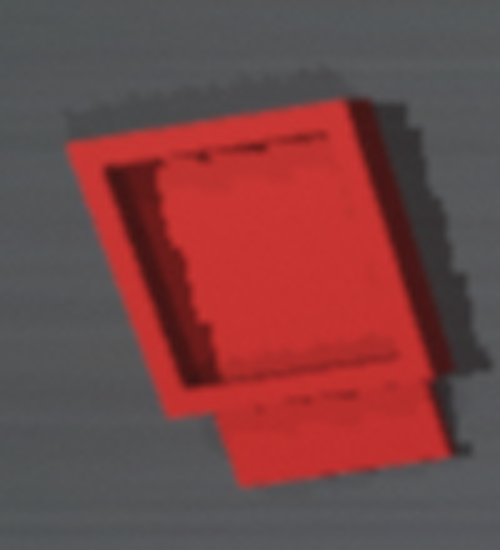

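```bash
python3 -c "
from h import *
s=manip.get_state()
print(ray('wrist',[(280.8,165.8)],24,s))
p=ray('wrist',[(73.6,149),(130,139.6),(146,195),(93,203.6)],9,s);print(p,p.mean(0),np.linalg.norm(np.diff(p,axis=0),axis=1))
go(592,145,146,0)
"
```

```text
[[591.32900906 144.6045209   24.        ]]
[[608.19347995 375.55899585   9.        ]
 [618.29842166 311.27655511   9.        ]
 [555.46801568 303.81910744   9.        ]
 [545.22819055 367.28321739   9.        ]] [581.79702696 339.48446895   9.        ] [65.07182212 63.27142674 64.28489147]
t 5.65 pos [560.8 104.8 146.2] w 0.178 F [ 0.2 -0.2 -1.7] dist 51 INC [0.2075, -0.2684, 0.0013] [0.0001, -0.0001, -0.0005]
```

>>> {"fn": "apply_moves", "kwargs": {"increments": [0.06,-0.08,0.05,0,0,0,0.12,-0.16,0.2,0,0,0,0.18,-0.23,0.4,0,0,0,0.207,-0.268,0.52,0,0,0,0.207,-0.268,0.52,0,0,0]}}

```text
clock: 6.15
position: [589.2, 145.7, 64.6]
tool_rot: [1.0, -0.0, -0.003, 0.0]
contact_force: [-0.9, 0.8, -2.3]
grip_width: 0.184
```

>>> {"fn": "apply_moves", "kwargs": {"increments": [0,0,0,0,0,0,0,0,0,0,0,0,0,0,0,0,0,0,0,0,0,0,0,0]}}

```text
clock: 6.55
position: [592.6, 145.7, 69.5]
tool_rot: [1.0, -0.0, 0.001, -0.0]
contact_force: [0.6, 0.6, -2.5]
grip_width: 0.182
```

```bash
python3 -c "
from h import *
go(592,145,45.5,0)
s=manip.get_state();im=manip.get_image('wrist');cv2.imwrite('pics/w5.png',im)
"
```

```text
t 6.55 pos [592.6 145.7  69.5] w 0.182 F [ 0.6  0.6 -2.5] dist 24 INC [-0.0042, 0.0046, 0.16] [-0.0001, -0.0008, -0.0001]
```

View pics/w5.png

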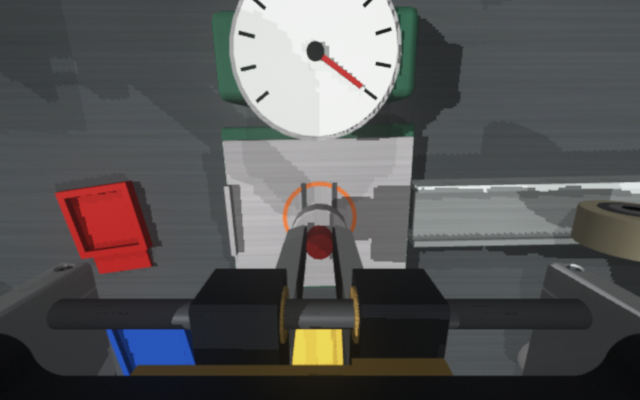

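>>> {"fn": "apply_moves", "kwargs": {"increments": [0,0,0.05,0,0,0,0,0,0.1,0,0,0,0,0,0.14,0,0,0,0,0,0.16,0,0,0,0,0,0.16,0,0,0]}}

```text
clock: 7.1
position: [591.3, 145.9, 43.3]
tool_rot: [1.0, -0.0, -0.001, 0.0]
contact_force: [0.6, -0.6, -1.4]
grip_width: 0.182
```

>>> {"fn": "apply_moves", "kwargs": {"increments": [0,0,0,0,0,0,0,0,0,0,0,0,0,0,0,0,0,0]}}

```text
clock: 7.4
position: [591.8, 145.9, 44.1]
tool_rot: [1.0, -0.0, 0.0, -0.0]
contact_force: [-0.0, 1.0, -1.6]
grip_width: 0.182
```

>>> {"fn": "apply_moves", "kwargs": {"increments": [0,0,0,0,0,0,0,0,0,0,0,0,0,0,0,0,0,0,0,0,0,0,0,0,0,0,0,0,0,0], "gripper": 0.5}}

```text
clock: 7.9
position: [591.9, 145.9, 44.2]
tool_rot: [1.0, -0.0, 0.0, -0.0]
contact_force: [-0.6, -0.4, -0.2]
grip_width: 0.497
```

>>> {"fn": "apply_moves", "kwargs": {"increments": [0,0,-0.05,0,0,0,0,0,-0.1,0,0,0,0,0,-0.13,0,0,0,0,0,-0.13,0,0,0,0,0,-0.13,0,0,0]}}

```text
clock: 8.4
position: [591.9, 145.9, 64.0]
tool_rot: [1.0, -0.0, 0.0, -0.0]
contact_force: [-0.2, 1.0, -0.2]
grip_width: 0.498
```

>>> {"fn": "apply_moves", "kwargs": {"increments": [0,0,0,0,0,0,0,0,0,0,0,0,0,0,0,0,0,0,0,0,0,0,0,0,0,0,0,0,0,0]}}

```text
clock: 8.9
position: [591.6, 145.9, 63.4]
tool_rot: [1.0, -0.0, -0.0, 0.0]
contact_force: [-0.4, 0.0, 0.0]
grip_width: 0.499
```

```bash
python3 -c "
from h import *
s=manip.get_state();im=manip.get_image('wrist');cv2.imwrite('pics/w6.png',im)
for b in blobs(im,'red',60): print(b[0],b[1].tolist(),ray('wrist',b[0],58,s)[0])
cv2.imwrite('pics/t6.png',manip.get_image('top'))
im=manip.get_image('scene');cv2.imwrite('pics/s6.png',im)
go(592,145,45,0)
"
```

```text
[343.24175824  20.76190476] [322, 2, 43, 39, 273] [723.72711435 130.75807936  58.        ]
[101.41670844 227.53216374] [49, 182, 100, 94, 5985] [596.15259457 296.56182286  58.        ]
[319.27295918 233.11989796] [308, 222, 23, 23, 392] [591.92672252 144.6475816   58.        ]
t 9.05 pos [591.7 145.9  63.5] w 0.498 F [ 0.2 -0.   0.8] dist 19 INC [0.002, 0.0062, 0.1234] [0.0, 0.0, -0.0]
```

View pics/w6.png

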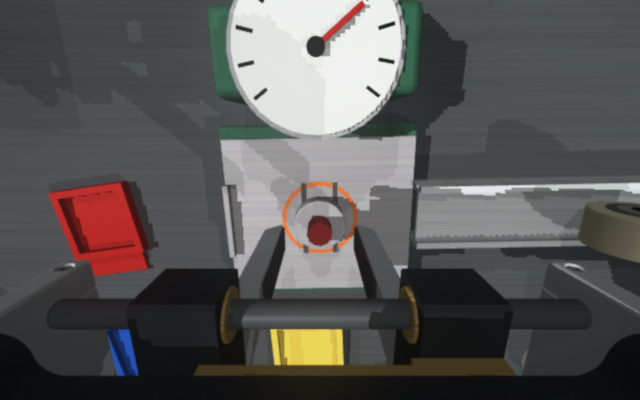

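View pics/s6.png

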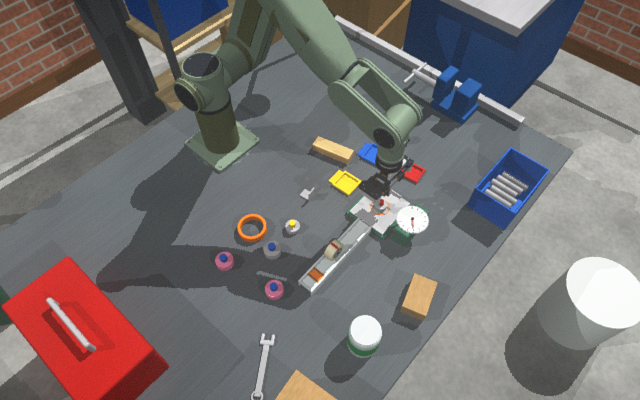

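>>> {"fn": "apply_moves", "kwargs": {"increments": [0,0.003,0.05,0,0,0,0,0.003,0.1,0,0,0,0,0.003,0.128,0,0,0,0,0.003,0.128,0,0,0,0,0.003,0.128,0,0,0]}}

```text
clock: 9.55
position: [591.5, 145.5, 44.0]
tool_rot: [1.0, -0.0, -0.0, 0.0]
contact_force: [0.8, 0.2, 0.5]
grip_width: 0.501
```

>>> {"fn": "apply_moves", "kwargs": {"increments": [0,0,0,0,0,0,0,0,0,0,0,0,0,0,0,0,0,0,0,0,0,0,0,0,0,0,0,0,0,0], "gripper": 1.0}}

```text
clock: 10.05
position: [591.9, 145.6, 44.6]
tool_rot: [1.0, -0.0, 0.0, -0.0]
contact_force: [-0.3, -0.0, 0.4]
grip_width: 0.18
```

>>> {"fn": "apply_moves", "kwargs": {"increments": [0,0,-0.05,0,0,0,0,0,-0.15,0,0,0,0,0,-0.3,0,0,0,0,0,-0.35,0,0,0,0,0,-0.35,0,0,0]}}

```text
clock: 10.55
position: [593.5, 145.7, 99.5]
tool_rot: [1.0, -0.0, 0.002, -0.0]
contact_force: [-0.5, -0.7, -2.0]
grip_width: 0.179
```

```bash
python3 -c "
from h import *
go(582,339.5,60,0)
"
```

```text
t 10.55 pos [593.5 145.7  99.5] w 0.179 F [-0.5 -0.7 -2. ] dist 198 INC [-0.0782, -1.2921, 0.2632] [-0.0001, -0.0015, -0.0]
```

>>> {"fn": "apply_moves", "kwargs": {"increments": [0,-0.1,0,0,0,0,-0.02,-0.3,0,0,0,0,-0.04,-0.5,0,0,0,0,-0.06,-0.75,0,0,0,0,-0.07,-0.95,0,0,0,0]}}

```text
clock: 11.05
position: [579.3, 290.5, 95.1]
tool_rot: [1.0, 0.0, -0.002, -0.0]
contact_force: [0.3, -0.1, -3.3]
grip_width: 0.182
```

>>> {"fn": "apply_moves", "kwargs": {"increments": [0,-0.12,0,0,0,0,0,-0.25,0.05,0,0,0,0,-0.34,0.15,0,0,0,0,-0.34,0.25,0,0,0,0,-0.34,0.25,0,0,0]}}

```text
clock: 11.55
position: [578.1, 337.0, 54.3]
tool_rot: [1.0, -0.0, -0.004, 0.002]
contact_force: [-0.3, -0.5, -2.6]
grip_width: 0.183
```

>>> {"fn": "apply_moves", "kwargs": {"increments": [0,0,0,0,0,0,0,0,0,0,0,0,0,0,0,0,0,0,0,0,0,0,0,0]}}

```text
clock: 11.95
position: [582.0, 338.7, 60.4]
tool_rot: [1.0, -0.0, 0.001, -0.0]
contact_force: [-0.3, 1.0, -1.5]
grip_width: 0.183
```

```bash
python3 -c "
from h import *
go(582,339.5,22.5,0)
s=manip.get_state();im=manip.get_image('wrist');cv2.imwrite('pics/w7.png',im)
"
```

```text
t 11.95 pos [582.  338.7  60.4] w 0.183 F [-0.3  1.  -1.5] dist 38 INC [-0.0007, -0.0051, 0.2524] [-0.0002, -0.0005, -0.0003]
```

View pics/w7.png

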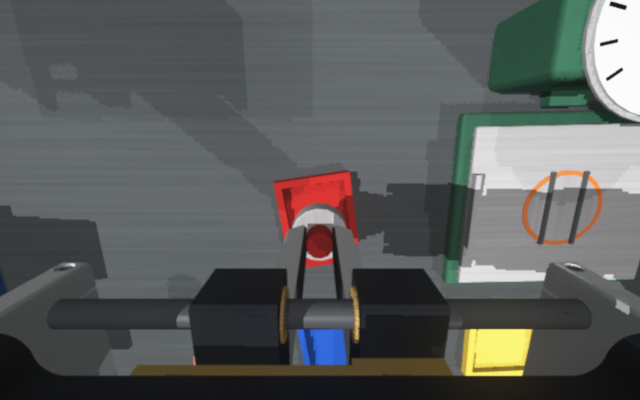

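>>> {"fn": "apply_moves", "kwargs": {"increments": [0,-0.003,0.08,0,0,0,0,-0.003,0.16,0,0,0,0,-0.003,0.22,0,0,0,0,-0.003,0.25,0,0,0,0,-0.003,0.25,0,0,0]}}

```text
clock: 12.5
position: [580.5, 339.0, 22.0]
tool_rot: [1.0, 0.0, -0.001, 0.001]
contact_force: [-2.9, -1.0, 3.8]
grip_width: 0.186
```

>>> {"fn": "apply_moves", "kwargs": {"increments": [0,0,0,0,0,0,0,0,0,0,0,0,0,0,0,0,0,0]}}

```text
clock: 12.8
position: [580.6, 339.1, 22.0]
tool_rot: [1.0, 0.0, -0.001, 0.0]
contact_force: [-2.9, -3.2, 4.2]
grip_width: 0.181
```

>>> {"fn": "apply_moves", "kwargs": {"increments": [0,0,0,0,0,0,0,0,0,0,0,0,0,0,0,0,0,0,0,0,0,0,0,0,0,0,0,0,0,0], "gripper": 0.55}}

```text
clock: 13.3
position: [581.3, 339.5, 21.7]
tool_rot: [1.0, -0.0, 0.0, -0.0]
contact_force: [0.7, -0.6, -0.6]
grip_width: 0.449
```

>>> {"fn": "apply_moves", "kwargs": {"increments": [0,0,-0.1,0,0,0,0,0,-0.3,0,0,0,0,0,-0.6,0,0,0,0,0,-0.8,0,0,0,0,0,-0.8,0,0,0]}}

```text
clock: 13.8
position: [585.8, 341.4, 150.4]
tool_rot: [1.0, 0.0, 0.007, -0.003]
contact_force: [0.1, -1.0, 1.0]
grip_width: 0.455
```

>>> {"fn": "apply_moves", "kwargs": {"increments": [0,0,0,0,0,0,0,0,0,0,0,0,0,0,0,0,0,0]}}

```text
clock: 14.1
position: [579.7, 338.8, 139.4]
tool_rot: [1.0, -0.0, -0.002, 0.001]
contact_force: [-0.4, -0.2, -1.0]
grip_width: 0.448
```

```bash
python3 -c "
from h import *
go(440,-50,150,0)
s=manip.get_state();im=manip.get_image('wrist');cv2.imwrite('pics/w8.png',im)
"
```

```text
t 14.1 pos [579.7 338.8 139.4] w 0.448 F [-0.4 -0.2 -1. ] dist 413 INC [-0.9317, 2.592, -0.0624] [0.0005, 0.0013, -0.0]
```

View pics/w8.png

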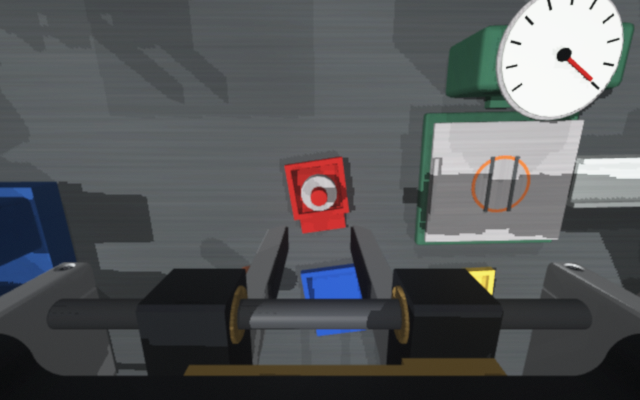

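>>> {"fn": "apply_moves", "kwargs": {"increments": [-0.1,0.15,0,0,0,0,-0.25,0.4,0,0,0,0,-0.4,0.65,0,0,0,0,-0.55,0.85,0,0,0,0,-0.6,1.0,0,0,0,0]}}

```text
clock: 14.65
position: [488.0, 187.7, 140.2]
tool_rot: [1.0, -0.0, -0.002, 0.001]
contact_force: [0.6, -0.4, -0.2]
grip_width: 0.453
```

>>> {"fn": "apply_moves", "kwargs": {"increments": [-0.05,0.15,0,0,0,0,-0.1,0.26,-0.1,0,0,0,-0.1,0.26,-0.1,0,0,0,-0.1,0.26,-0.1,0,0,0,-0.1,0.26,-0.1,0,0,0]}}

```text
clock: 15.15
position: [476.1, 151.0, 156.1]
tool_rot: [1.0, 0.0, -0.001, -0.0]
contact_force: [-0.5, 0.6, 0.9]
grip_width: 0.452
```

```bash
python3 -c "
from h import *
go(430,-87,60,0)
s=manip.get_state();im=manip.get_image('wrist');cv2.imwrite('pics/w9.png',im)
print(s['position'],s['tool_rot'])
"
```

```text
t 15.15 pos [476.1 151.  156.1] w 0.452 F [-0.5  0.6  0.9] dist 261 INC [-0.3071, 1.5868, 0.6405] [-0.0001, 0.0003, 0.0001]
[476.08262125 151.02120342 156.0861355 ] [ 9.99999837e-01  1.89718675e-04 -5.27055754e-04 -1.13896463e-04]
```

View pics/w9.png

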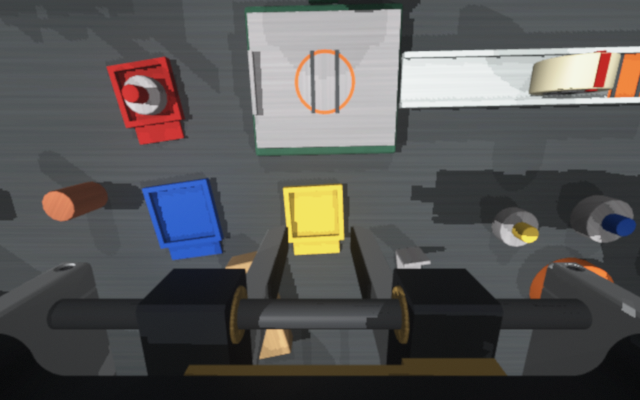

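```bash
python3 -c "
from h import *
im=cv2.imread('pics/w9.png')
a=im[175:262,138:228];b=im[175:262,275:365]
cv2.imwrite('pics/c9.png',cv2.resize(np.hstack([a,b]),None,fx=4.4,fy=4.4,interpolation=cv2.INTER_CUBIC))
"
```

```text
(no output)
```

View pics/c9.png

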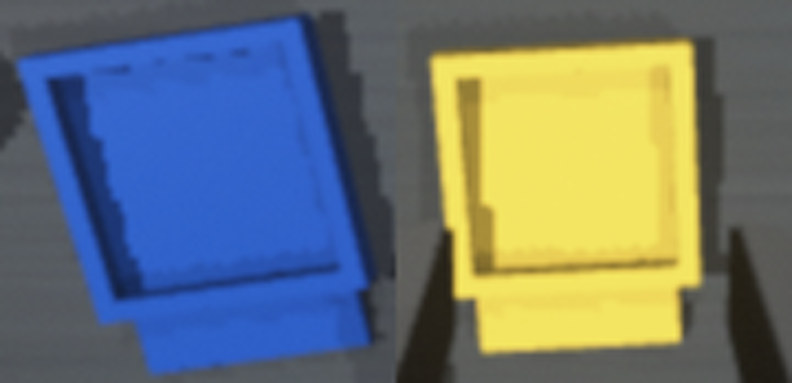

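```bash
python3 -c "
from h import *
s=manip.get_state()
B=np.array([(18,60),(302,15),(366,287),(103,322)])/4.4+[138,175]
Y=(np.array([(431,55),(693,41),(700,288),(455,298)])-[396,0])/4.4+[275,175]
for q in(B,Y):
  p=ray('wrist',q,9,s);print(p.round(1).tolist(),p.mean(0),np.linalg.norm(p-np.roll(p,1,0),axis=1))
for c,z in(('yellow',37),('blue',42)):
  im=cv2.imread('pics/w9.png')
  for b in blobs(im,c,30): print(c,b[0],b[1].tolist(),ray('wrist',b[0],z,s)[0].round(1))
print(ray('wrist',[(325.3,81.5)],24,s))
go(428,-87,60,0)
"
```

```text
[[475.3, 359.8, 9.0], [487.6, 282.0, 9.0], [409.3, 272.0, 9.0], [398.5, 348.1, 9.0]] [442.67008678 315.46837365   9.        ] [77.68247743 78.79092059 78.96821305 76.87344325]
[[476.7, 192.7, 9.0], [480.6, 122.3, 9.0], [409.1, 118.7, 9.0], [406.0, 188.2, 9.0]] [443.11494813 155.47999566   9.        ] [70.90713258 70.56246665 71.64161729 69.61396267]
yellow [315.37482478 217.83431455] [283, 184, 62, 71, 3567] [448.5 154.1  37. ]
yellow [528.38679245 237.73584906] [521, 234, 17, 9, 106] [424.7 -88.2  37. ]
blue [184.73196738 218.09680117] [142, 179, 81, 81, 4783] [449.8 297.3  42. ]
blue [622.51329787 224.38829787] [606, 214, 30, 22, 376] [ 442.8 -185.    42. ]
[[591.75401805 143.63328145  24.        ]]
t 15.2 pos [476.  151.1 156. ] w 0.456 F [-0.3  0.2 -0.3] dist 261 INC [-0.3206, 1.5871, 0.6405] [-0.0, 0.0004, 0.0002]
```

>>> {"fn": "apply_moves", "kwargs": {"increments": [-0.05,0.15,0,0,0,0,-0.15,0.4,0,0,0,0,-0.2,0.65,0,0,0,0,-0.3,0.85,0,0,0,0,-0.32,1.0,0,0,0,0]}}

```text
clock: 15.7
position: [426.8, -0.2, 156.0]
tool_rot: [1.0, 0.0, -0.001, -0.0]
contact_force: [-0.2, 0.9, -0.1]
grip_width: 0.447
```

>>> {"fn": "apply_moves", "kwargs": {"increments": [0,0.2,0,0,0,0,0,0.4,0,0,0,0,0,0.54,0.1,0,0,0,0,0.56,0.3,0,0,0,0,0.56,0.4,0,0,0]}}

```text
clock: 16.2
position: [427.2, -83.5, 94.5]
tool_rot: [1.0, -0.0, -0.002, -0.001]
contact_force: [-0.0, -0.3, 0.0]
grip_width: 0.451
```

>>> {"fn": "apply_moves", "kwargs": {"increments": [0,0,0,0,0,0,0,0,0,0,0,0,0,0,0,0,0,0,0,0,0,0,0,0]}}

```text
clock: 16.6
position: [429.3, -83.6, 98.0]
tool_rot: [1.0, 0.0, 0.001, 0.0]
contact_force: [-0.1, 0.1, 0.5]
grip_width: 0.449
```

```bash
python3 -c "
from h import *
s=manip.get_state();im=manip.get_image('wrist');cv2.imwrite('pics/w10.png',im)
for c,z in(('yellow',37),('blue',42)):
  for b in blobs(im,c,30): print(c,b[0],b[1].tolist(),ray('wrist',b[0],z,s)[0].round(1))
go(428,-87,22,0)
"
```

```text
yellow [ 78.11224254 200.39990743] [26, 149, 93, 90, 4321] [438.2 127.8  37. ]
yellow [323.64506173 209.91049383] [314, 201, 21, 19, 324] [429.4 -88.9  37. ]
blue [557.44051447  83.27224009] [537, 69, 42, 29, 933] [ 534.3 -270.5   42. ]
blue [436.82656827 197.99261993] [423, 186, 29, 26, 542] [ 441.8 -186.5   42. ]
blue [541.11403509 273.54385965] [536, 266, 11, 17, 114] [ 369.1 -291.5   42. ]
t 16.65 pos [429.2 -83.6  97.9] w 0.448 F [ 0.8 -0.7 -0.1] dist 76 INC [-0.0089, 0.0219, 0.5059] [0.0003, -0.0007, 0.0002]
```

View pics/w10.png

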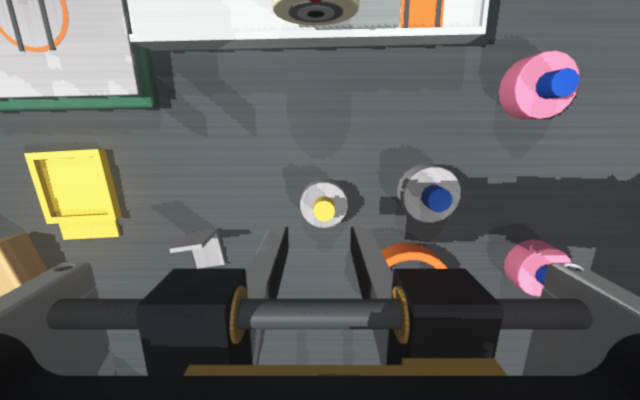

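>>> {"fn": "apply_moves", "kwargs": {"increments": [0,0.035,0.12,0,0,0,0,0.035,0.27,0,0,0,0,0.035,0.4,0,0,0,0,0.035,0.51,0,0,0,0,0.035,0.51,0,0,0]}}

```text
clock: 17.15
position: [428.5, -88.8, 20.0]
tool_rot: [1.0, 0.0, -0.0, -0.0]
contact_force: [0.5, 0.1, 0.3]
grip_width: 0.448
```

>>> {"fn": "apply_moves", "kwargs": {"increments": [0,0,0,0,0,0,0,0,0,0,0,0,0,0,0,0,0,0]}}

```text
clock: 17.45
position: [428.6, -88.9, 20.9]
tool_rot: [1.0, 0.0, 0.001, 0.0]
contact_force: [0.5, 1.2, 0.6]
grip_width: 0.448
```

>>> {"fn": "apply_moves", "kwargs": {"increments": [0,0,0,0,0,0,0,0,0,0,0,0,0,0,0,0,0,0,0,0,0,0,0,0,0,0,0,0,0,0], "gripper": 1.0, "newtons": 35}}

```text
clock: 17.95
position: [428.2, -88.7, 20.5]
tool_rot: [1.0, -0.0, 0.0, -0.0]
contact_force: [-0.2, 1.0, 1.6]
grip_width: 0.2
```

>>> {"fn": "apply_moves", "kwargs": {"increments": [0,0,-0.1,0,0,0,0,0,-0.25,0,0,0,0,0,-0.45,0,0,0,0,0,-0.65,0,0,0,0,0,-0.7,0,0,0]}}

```text
clock: 18.45
position: [430.3, -89.7, 128.0]
tool_rot: [1.0, 0.0, 0.003, 0.001]
contact_force: [1.0, -1.3, -3.0]
grip_width: 0.206
```

```bash
python3 -c "
from h import *
go(591.7,144.7,75,0)
"
```

```text
t 18.45 pos [430.3 -89.7 128. ] w 0.206 F [ 1.  -1.3 -3. ] dist 290 INC [1.0743, -1.5638, 0.3552] [0.0008, -0.0017, 0.0]
```

>>> {"fn": "apply_moves", "kwargs": {"increments": [0.08,-0.12,0,0,0,0,0.2,-0.32,0,0,0,0,0.35,-0.55,0,0,0,0,0.5,-0.78,0,0,0,0,0.65,-1.0,0,0,0,0]}}

```text
clock: 18.95
position: [525.0, 62.6, 123.2]
tool_rot: [1.0, -0.0, -0.002, 0.0]
contact_force: [0.9, -0.5, -2.3]
grip_width: 0.206
```

>>> {"fn": "apply_moves", "kwargs": {"increments": [0.15,-0.2,0,0,0,0,0.3,-0.4,0,0,0,0,0.4,-0.53,0,0,0,0,0.42,-0.56,0.1,0,0,0,0.42,-0.56,0.2,0,0,0]}}

```text
clock: 19.45
position: [587.7, 145.4, 92.7]
tool_rot: [1.0, 0.001, -0.001, 0.0]
contact_force: [0.4, 0.6, -3.5]
grip_width: 0.2
```

>>> {"fn": "apply_moves", "kwargs": {"increments": [0,0,0.1,0,0,0,0,0,0.13,0,0,0,0,0,0.13,0,0,0,0,0,0.13,0,0,0,0,0,0.13,0,0,0]}}

```text
clock: 19.95
position: [589.6, 144.8, 77.0]
tool_rot: [1.0, -0.0, 0.001, -0.0]
contact_force: [-0.0, -0.3, -2.7]
grip_width: 0.206
```

```bash
python3 -c "
from h import *
go(590.9,144.7,46.5,0)
"
```

```text
t 19.95 pos [589.6 144.8  77. ] w 0.206 F [-0.  -0.3 -2.7] dist 30 INC [0.0086, 0.0009, 0.2031] [-0.0001, -0.0007, -0.0002]
```

>>> {"fn": "apply_moves", "kwargs": {"increments": [0.006,0,0.07,0,0,0,0.006,0,0.13,0,0,0,0.006,0,0.18,0,0,0,0.006,0,0.203,0,0,0,0.006,0,0.203,0,0,0]}}

```text
clock: 20.45
position: [589.2, 145.2, 44.7]
tool_rot: [1.0, -0.0, -0.001, 0.0]
contact_force: [0.0, -0.5, -2.9]
grip_width: 0.202
```

>>> {"fn": "apply_moves", "kwargs": {"increments": [0,0,0,0,0,0,0,0,0,0,0,0,0,0,0,0,0,0]}}

```text
clock: 20.75
position: [589.7, 145.2, 45.4]
tool_rot: [1.0, -0.0, 0.0, -0.0]
contact_force: [-0.6, -0.2, -2.1]
grip_width: 0.208
```

>>> {"fn": "apply_moves", "kwargs": {"increments": [0,0,0,0,0,0,0,0,0,0,0,0,0,0,0,0,0,0,0,0,0,0,0,0,0,0,0,0,0,0], "gripper": 0.5}}

```text
clock: 21.25
position: [589.8, 145.2, 45.7]
tool_rot: [1.0, -0.0, 0.0, -0.0]
contact_force: [0.0, 0.8, -0.4]
grip_width: 0.5
```

>>> {"fn": "apply_moves", "kwargs": {"increments": [0,0,-0.05,0,0,0,0,0,-0.1,0,0,0,0,0,-0.14,0,0,0,0,0,-0.14,0,0,0,0,0,-0.14,0,0,0]}}

```text
clock: 21.75
position: [589.9, 145.2, 66.9]
tool_rot: [1.0, -0.0, 0.0, -0.0]
contact_force: [-0.2, -0.3, -0.1]
grip_width: 0.499
```

>>> {"fn": "apply_moves", "kwargs": {"increments": [0,0,0,0,0,0,0,0,0,0,0,0,0,0,0,0,0,0,0,0,0,0,0,0,0,0,0,0,0,0]}}

```text
clock: 22.25
position: [589.6, 145.2, 66.3]
tool_rot: [1.0, -0.0, -0.0, 0.0]
contact_force: [0.2, 0.2, 0.8]
grip_width: 0.496
```

```bash
python3 -c "
from h import *
s=manip.get_state();im=manip.get_image('wrist');cv2.imwrite('pics/w11.png',im)
for b in blobs(im,'yellow',60): print(b[0],b[1].tolist(),ray('wrist',b[0],60,s)[0])
go(592,145,46.2,0)
"
```

```text
[275.23360656 346.55737705] [270, 329, 11, 36, 244] [493.14486057 178.86064771  60.        ]
[313.06356968 346.21369193] [283, 329, 61, 36, 2045] [493.45924403 148.84005312  60.        ]
t 22.3 pos [589.6 145.2  66.3] w 0.499 F [-0.3  0.3  0.3] dist 20 INC [0.0162, 0.001, 0.1338] [-0.0, 0.0001, -0.0]
```

View pics/w11.png

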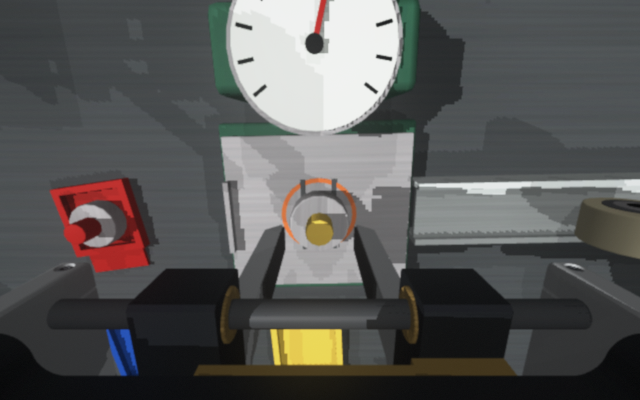

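>>> {"fn": "apply_moves", "kwargs": {"increments": [0,0,0.05,0,0,0,0,0,0.1,0,0,0,0,0,0.135,0,0,0,0,0,0.135,0,0,0,0,0,0.135,0,0,0]}}

```text
clock: 22.8
position: [589.3, 145.1, 45.6]
tool_rot: [1.0, -0.0, -0.0, 0.0]
contact_force: [0.6, -0.8, -0.1]
grip_width: 0.502
```

>>> {"fn": "apply_moves", "kwargs": {"increments": [0,0,0,0,0,0,0,0,0,0,0,0,0,0,0,0,0,0,0,0,0,0,0,0,0,0,0,0,0,0], "gripper": 1.0}}

```text
clock: 23.3
position: [589.8, 145.2, 46.4]
tool_rot: [1.0, -0.0, 0.0, -0.0]
contact_force: [0.3, -0.9, 1.0]
grip_width: 0.201
```

>>> {"fn": "apply_moves", "kwargs": {"increments": [0,0,-0.05,0,0,0,0,0,-0.15,0,0,0,0,0,-0.3,0,0,0,0,0,-0.35,0,0,0,0,0,-0.35,0,0,0]}}

```text
clock: 23.8
position: [591.4, 145.4, 101.1]
tool_rot: [1.0, 0.0, 0.002, -0.0]
contact_force: [0.5, 0.1, -3.3]
grip_width: 0.199
```

```bash
python3 -c "
from h import *
go(443,155.5,60,0)
"
```

```text
t 23.8 pos [591.4 145.4 101.1] w 0.199 F [ 0.5  0.1 -3.3] dist 154 INC [-0.9903, -0.0673, 0.2694] [-0.0001, -0.0015, 0.0]
```

>>> {"fn": "apply_moves", "kwargs": {"increments": [-0.1,-0.01,0,0,0,0,-0.3,-0.03,0,0,0,0,-0.55,-0.05,0,0,0,0,-0.8,-0.067,0,0,0,0,-0.98,-0.067,0,0,0,0]}}

```text
clock: 24.3
position: [438.9, 155.2, 97.2]
tool_rot: [1.0, 0.0, -0.002, 0.0]
contact_force: [-0.7, -0.6, -2.9]
grip_width: 0.203
```

>>> {"fn": "apply_moves", "kwargs": {"increments": [0,0,0.05,0,0,0,0,0,0.15,0,0,0,0,0,0.25,0,0,0,0,0,0.27,0,0,0,0,0,0.27,0,0,0]}}

```text
clock: 24.8
position: [442.2, 155.0, 57.2]
tool_rot: [1.0, -0.0, -0.001, 0.0]
contact_force: [-0.8, 0.2, -2.1]
grip_width: 0.201
```

>>> {"fn": "apply_moves", "kwargs": {"increments": [0,0,0,0,0,0,0,0,0,0,0,0,0,0,0,0,0,0]}}

```text
clock: 25.1
position: [443.4, 155.3, 58.8]
tool_rot: [1.0, -0.0, 0.001, -0.0]
contact_force: [0.6, 0.2, -3.6]
grip_width: 0.201
```

```bash
python3 -c "
from h import *
go(443,155.5,24.2,0)
s=manip.get_state();im=manip.get_image('wrist');cv2.imwrite('pics/w12.png',im)
"
```

```text
t 25.1 pos [443.4 155.3  58.8] w 0.201 F [ 0.6  0.2 -3.6] dist 35 INC [-0.0028, -0.001, 0.2307] [-0.0001, -0.0005, -0.0]
```

View pics/w12.png

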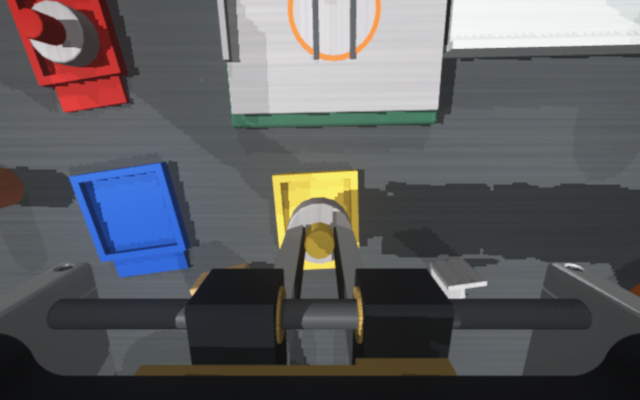

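>>> {"fn": "apply_moves", "kwargs": {"increments": [0,0,0.08,0,0,0,0,0,0.15,0,0,0,0,0,0.2,0,0,0,0,0,0.228,0,0,0,0,0,0.228,0,0,0]}}

```text
clock: 25.65
position: [441.7, 155.1, 24.9]
tool_rot: [1.0, 0.0, -0.002, 0.0]
contact_force: [-6.5, -0.6, 12.4]
grip_width: 0.204
```

>>> {"fn": "apply_moves", "kwargs": {"increments": [0,0,0,0,0,0,0,0,0,0,0,0,0,0,0,0,0,0]}}

```text
clock: 25.95
position: [441.7, 155.1, 24.9]
tool_rot: [1.0, 0.0, -0.001, 0.0]
contact_force: [-6.9, -1.1, 11.8]
grip_width: 0.203
```

>>> {"fn": "apply_moves", "kwargs": {"increments": [0,0,0,0,0,0,0,0,0,0,0,0,0,0,0,0,0,0,0,0,0,0,0,0,0,0,0,0,0,0], "gripper": 0.55}}

```text
clock: 26.45
position: [442.6, 155.2, 23.8]
tool_rot: [1.0, -0.0, -0.0, -0.0]
contact_force: [0.0, -0.1, 0.2]
grip_width: 0.448
```

>>> {"fn": "apply_moves", "kwargs": {"increments": [0,0,-0.1,0,0,0,0,0,-0.3,0,0,0,0,0,-0.6,0,0,0,0,0,-0.8,0,0,0,0,0,-0.8,0,0,0]}}

```text
clock: 26.95
position: [446.8, 155.9, 149.0]
tool_rot: [1.0, 0.0, 0.005, -0.001]
contact_force: [0.3, 0.4, 0.7]
grip_width: 0.45
```

>>> {"fn": "apply_moves", "kwargs": {"increments": [0,0,0,0,0,0,0,0,0,0,0,0,0,0,0,0,0,0,0,0,0,0,0,0]}}

```text
clock: 27.35
position: [441.4, 155.0, 142.3]
tool_rot: [1.0, -0.0, -0.002, 0.0]
contact_force: [-0.2, 0.2, 0.5]
grip_width: 0.449
```

```bash
python3 -c "
from h import *
go(442,-186,75,0)
s=manip.get_state();im=manip.get_image('wrist');cv2.imwrite('pics/w13.png',im)
for c,z in(('yellow',40),('blue',42)):
  for b in blobs(im,c,30): print(c,b[0],b[1].tolist(),ray('wrist',b[0],z,s)[0].round(1))
cv2.imwrite('pics/s13.png',manip.get_image('scene'))
"
```

```text
t 27.35 pos [441.4 155.  142.3] w 0.449 F [-0.2  0.2  0.5] dist 348 INC [0.0056, 2.2733, 0.4501] [0.0002, 0.0011, -0.0001]
yellow [316.04657873 194.45218467] [284, 156, 66, 78, 2426] [444.9 156.9  40. ]
yellow [318.79098361 196.96721311] [311, 189, 17, 17, 244] [442.2 154.1  40. ]
blue [178.86776563 193.38684824] [133, 151, 87, 88, 5581] [446.6 296.9  42. ]
blue [635.19736842 191.43421053] [629, 187, 11, 10, 76] [ 448.4 -168.6   42. ]
```

View pics/w13.png

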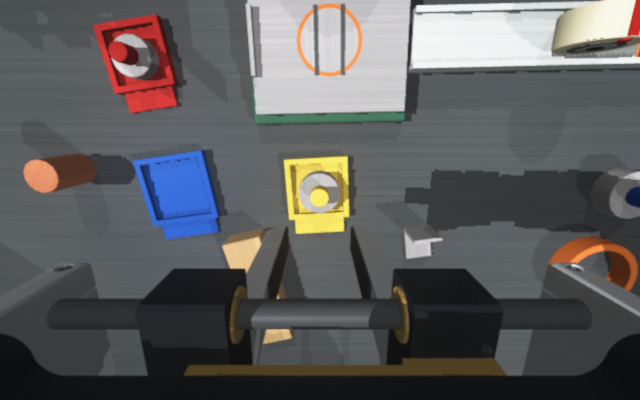

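View pics/s13.png

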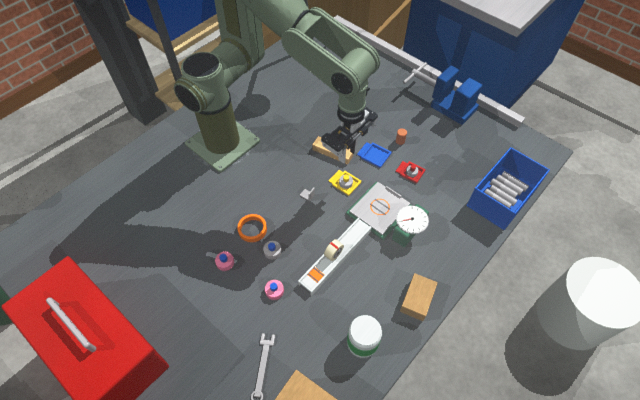

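>>> {"fn": "apply_moves", "kwargs": {"increments": [0,0.15,0,0,0,0,0,0.4,0,0,0,0,0,0.6,0,0,0,0,0,0.8,0,0,0,0,0,1.0,0,0,0,0]}}

```text
clock: 27.95
position: [442.4, 4.1, 143.7]
tool_rot: [1.0, 0.0, -0.0, -0.0]
contact_force: [-0.1, 0.4, 1.5]
grip_width: 0.453
```

>>> {"fn": "apply_moves", "kwargs": {"increments": [0,0.22,0,0,0,0,0,0.44,0,0,0,0,0,0.66,0,0,0,0,0,0.85,0,0,0,0,0,1.0,0,0,0,0]}}

```text
clock: 28.45
position: [442.4, -146.5, 143.7]
tool_rot: [1.0, -0.001, -0.0, 0.0]
contact_force: [-0.1, -0.9, -0.3]
grip_width: 0.452
```

>>> {"fn": "apply_moves", "kwargs": {"increments": [0,0.15,0,0,0,0,0,0.27,0.1,0,0,0,0,0.27,0.2,0,0,0,0,0.27,0.27,0,0,0,0,0.27,0.27,0,0,0]}}

```text
clock: 28.95
position: [441.0, -184.2, 101.4]
tool_rot: [1.0, -0.0, -0.002, -0.001]
contact_force: [-0.3, 0.1, -0.9]
grip_width: 0.45
```

>>> {"fn": "apply_moves", "kwargs": {"increments": [0,0,0,0,0,0,0,0,0,0,0,0,0,0,0,0,0,0]}}

```text
clock: 29.25
position: [443.2, -185.3, 104.3]
tool_rot: [1.0, 0.0, 0.001, 0.0]
contact_force: [-0.0, -0.1, -0.5]
grip_width: 0.45
```

```bash
python3 -c "
from h import *
go(442,-186,26.5,0)
s=manip.get_state();im=manip.get_image('wrist');cv2.imwrite('pics/w14.png',im)
for c,z in(('blue',42),):
  for b in blobs(im,c,30): print(c,b[0],b[1].tolist(),ray('wrist',b[0],z,s)[0].round(1))
"
```

```text
t 29.25 pos [ 443.2 -185.3  104.3] w 0.45 F [-0.  -0.1 -0.5] dist 78 INC [-0.009, 0.004, 0.5184] [0.0003, -0.0004, 0.0002]
blue [426.65654952 101.79872204] [412, 89, 30, 26, 626] [ 534.8 -273.8   42. ]
blue [322.02466368 211.13004484] [311, 199, 23, 25, 446] [ 441.8 -189.2   42. ]
```

View pics/w14.png

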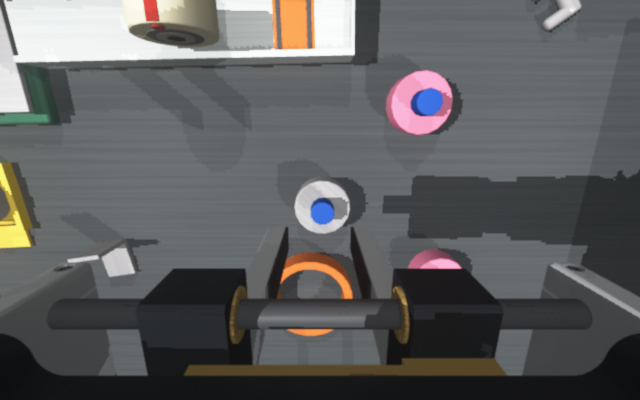

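>>> {"fn": "apply_moves", "kwargs": {"increments": [-0.006,0.025,0.12,0,0,0,-0.006,0.025,0.27,0,0,0,-0.006,0.025,0.42,0,0,0,-0.006,0.025,0.515,0,0,0,-0.006,0.025,0.515,0,0,0]}}

```text
clock: 29.8
position: [441.5, -188.8, 25.5]
tool_rot: [1.0, 0.0, -0.0, -0.0]
contact_force: [-0.3, -1.1, -0.1]
grip_width: 0.451
```

>>> {"fn": "apply_moves", "kwargs": {"increments": [0,0,0,0,0,0,0,0,0,0,0,0,0,0,0,0,0,0]}}

```text
clock: 30.1
position: [442.1, -189.2, 26.9]
tool_rot: [1.0, 0.0, 0.001, 0.0]
contact_force: [-0.1, -0.4, -0.7]
grip_width: 0.453
```

>>> {"fn": "apply_moves", "kwargs": {"increments": [0,0,0,0,0,0,0,0,0,0,0,0,0,0,0,0,0,0,0,0,0,0,0,0,0,0,0,0,0,0], "gripper": 1.0, "newtons": 45}}

```text
clock: 30.6
position: [441.7, -188.7, 26.3]
tool_rot: [1.0, -0.0, -0.0, -0.0]
contact_force: [-1.0, 1.5, 2.9]
grip_width: 0.221
```

>>> {"fn": "apply_moves", "kwargs": {"increments": [0,0,-0.08,0,0,0,0,0,-0.2,0,0,0,0,0,-0.4,0,0,0,0,0,-0.6,0,0,0,0,0,-0.7,0,0,0]}}

```text
clock: 31.1
position: [442.5, -189.8, 133.7]
tool_rot: [1.0, 0.0, 0.001, 0.001]
contact_force: [0.1, 0.1, -4.7]
grip_width: 0.225
```

```bash
python3 -c "
from h import *
go(591.7,144.7,80,0)
"
```

```text
t 31.1 pos [ 442.5 -189.8  133.7] w 0.225 F [ 0.1  0.1 -4.7] dist 370 INC [0.994, -2.2306, 0.3554] [0.0007, -0.0008, 0.0]
```

>>> {"fn": "apply_moves", "kwargs": {"increments": [0.04,-0.1,0,0,0,0,0.1,-0.28,0,0,0,0,0.2,-0.5,0,0,0,0,0.3,-0.74,0,0,0,0,0.42,-1.0,0,0,0,0]}}

```text
clock: 31.6
position: [503.9, -38.1, 130.8]
tool_rot: [1.0, -0.001, -0.001, 0.0]
contact_force: [0.5, -0.6, -4.7]
grip_width: 0.223
```

>>> {"fn": "apply_moves", "kwargs": {"increments": [0.1,-0.23,0,0,0,0,0.2,-0.45,0,0,0,0,0.3,-0.66,0,0,0,0,0.37,-0.85,0,0,0,0,0.42,-1.0,0,0,0,0]}}

```text
clock: 32.1
position: [567.3, 112.6, 130.5]
tool_rot: [1.0, 0.001, -0.001, 0.0]
contact_force: [0.6, -0.6, -5.4]
grip_width: 0.225
```

>>> {"fn": "apply_moves", "kwargs": {"increments": [0.07,-0.1,0,0,0,0,0.13,-0.19,0.1,0,0,0,0.14,-0.22,0.2,0,0,0,0.14,-0.22,0.3,0,0,0,0.14,-0.22,0.32,0,0,0]}}

```text
clock: 32.6
position: [585.1, 142.9, 79.3]
tool_rot: [1.0, -0.0, -0.004, 0.001]
contact_force: [-1.4, 0.0, -4.5]
grip_width: 0.225
```

>>> {"fn": "apply_moves", "kwargs": {"increments": [0,0,0,0,0,0,0,0,0,0,0,0,0,0,0,0,0,0,0,0,0,0,0,0]}}

```text
clock: 33.0
position: [589.4, 143.7, 84.3]
tool_rot: [1.0, -0.0, 0.001, -0.0]
contact_force: [-0.4, 0.6, -4.7]
grip_width: 0.222
```

```bash
python3 -c "
from h import *
go(591.7,144.7,51.7,0)
"
```

```text
t 33.0 pos [589.4 143.7  84.3] w 0.222 F [-0.4  0.6 -4.7] dist 33 INC [0.0146, -0.0064, 0.2171] [-0.0, -0.0006, -0.0002]
```

>>> {"fn": "apply_moves", "kwargs": {"increments": [0.012,-0.006,0.07,0,0,0,0.012,-0.006,0.13,0,0,0,0.012,-0.006,0.18,0,0,0,0.012,-0.006,0.21,0,0,0,0.012,-0.006,0.217,0,0,0]}}

```text
clock: 33.5
position: [589.7, 144.8, 50.1]
tool_rot: [1.0, 0.0, -0.001, 0.0]
contact_force: [-3.6, -0.8, -0.8]
grip_width: 0.222
```

>>> {"fn": "apply_moves", "kwargs": {"increments": [0,0,0,0,0,0,0,0,0.004,0,0,0,0,0,0.004,0,0,0]}}

```text
clock: 33.8
position: [590.6, 144.9, 50.2]
tool_rot: [1.0, -0.0, 0.0, -0.0]
contact_force: [-2.2, 0.1, -2.9]
grip_width: 0.223
```

>>> {"fn": "apply_moves", "kwargs": {"increments": [0,0,0,0,0,0,0,0,0,0,0,0,0,0,0,0,0,0,0,0,0,0,0,0,0,0,0,0,0,0], "gripper": 0.5}}

```text
clock: 34.3
position: [590.9, 144.9, 50.4]
tool_rot: [1.0, -0.0, 0.0, -0.0]
contact_force: [0.1, 0.4, -0.3]
grip_width: 0.502
```

>>> {"fn": "apply_moves", "kwargs": {"increments": [0,0,-0.05,0,0,0,0,0,-0.1,0,0,0,0,0,-0.14,0,0,0,0,0,-0.14,0,0,0,0,0,-0.14,0,0,0]}}

```text
clock: 34.8
position: [590.8, 144.9, 71.6]
tool_rot: [1.0, -0.0, 0.0, -0.0]
contact_force: [-1.0, 0.2, 0.2]
grip_width: 0.505
```

>>> {"fn": "apply_moves", "kwargs": {"increments": [0,0,0,0,0,0,0,0,0,0,0,0,0,0,0,0,0,0,0,0,0,0,0,0,0,0,0,0,0,0]}}

```text
clock: 35.3
position: [590.4, 144.9, 70.9]
tool_rot: [1.0, -0.0, -0.0, 0.0]
contact_force: [1.0, -0.0, 1.0]
grip_width: 0.496
```

```bash
python3 -c "
from h import *
s=manip.get_state();im=manip.get_image('wrist');cv2.imwrite('pics/w15.png',im)
for b in blobs(im,'blue',60): print(b[0],b[1].tolist(),ray('wrist',b[0],64,s)[0])
go(592,145,51,0)
"
```

```text
[318.89649416 233.80467446] [306, 217, 28, 31, 599] [589.6025244  143.89029207  64.        ]
[123.82665094 349.41981132] [107, 329, 31, 47, 848] [490.69253338 299.72776221  64.        ]
t 35.35 pos [590.5 144.9  70.9] w 0.5 F [-0.3  0.7 -0.1] dist 20 INC [0.0102, -0.0008, 0.133] [0.0, 0.0001, -0.0]
```

View pics/w15.png

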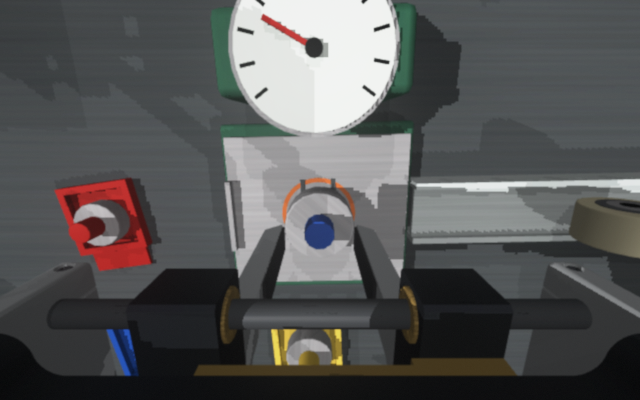

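>>> {"fn": "apply_moves", "kwargs": {"increments": [0,0,0.05,0,0,0,0,0,0.1,0,0,0,0,0,0.145,0,0,0,0,0,0.145,0,0,0,0,0,0.145,0,0,0]}}

```text
clock: 35.85
position: [590.1, 144.8, 48.7]
tool_rot: [1.0, -0.0, -0.001, 0.0]
contact_force: [-0.2, -0.7, 0.7]
grip_width: 0.498
```

>>> {"fn": "apply_moves", "kwargs": {"increments": [0,0,0,0,0,0,0,0,0,0,0,0,0,0,0,0,0,0,0,0,0,0,0,0,0,0,0,0,0,0], "gripper": 1.0}}

```text
clock: 36.35
position: [590.8, 144.9, 49.6]
tool_rot: [1.0, -0.0, 0.0, -0.0]
contact_force: [0.0, 0.4, 0.9]
grip_width: 0.218
```

>>> {"fn": "apply_moves", "kwargs": {"increments": [0,0,-0.05,0,0,0,0,0,-0.15,0,0,0,0,0,-0.3,0,0,0,0,0,-0.4,0,0,0,0,0,-0.4,0,0,0]}}

```text
clock: 36.85
position: [593.2, 145.2, 113.0]
tool_rot: [1.0, -0.0, 0.003, -0.0]
contact_force: [0.5, -0.0, -4.6]
grip_width: 0.218
```

```bash
python3 -c "
from h import *
go(443,315.5,65,0)
"
```

```text
t 36.85 pos [593.2 145.2 113. ] w 0.218 F [ 0.5 -0.  -4.6] dist 232 INC [-1.0034, -1.135, 0.314] [-0.0002, -0.0022, -0.0]
```

>>> {"fn": "apply_moves", "kwargs": {"increments": [-0.08,-0.1,0,0,0,0,-0.23,-0.27,0,0,0,0,-0.4,-0.46,0,0,0,0,-0.57,-0.65,0,0,0,0,-0.72,-0.83,0,0,0,0]}}

```text
clock: 37.35
position: [479.1, 270.5, 107.8]
tool_rot: [1.0, 0.0, -0.002, 0.0]
contact_force: [1.2, -0.0, -5.0]
grip_width: 0.225
```

>>> {"fn": "apply_moves", "kwargs": {"increments": [-0.13,-0.15,0,0,0,0,-0.22,-0.25,0,0,0,0,-0.26,-0.305,0.1,0,0,0,-0.26,-0.305,0.2,0,0,0,-0.26,-0.305,0.28,0,0,0]}}

```text
clock: 37.85
position: [441.0, 315.3, 65.4]
tool_rot: [1.0, 0.001, -0.002, 0.001]
contact_force: [-0.6, -0.2, -5.1]
grip_width: 0.223
```

>>> {"fn": "apply_moves", "kwargs": {"increments": [0,0,0,0,0,0,0,0,0,0,0,0,0,0,0,0,0,0,0,0,0,0,0,0]}}

```text
clock: 38.25
position: [444.5, 315.3, 68.2]
tool_rot: [1.0, -0.0, 0.001, -0.0]
contact_force: [-0.0, -0.1, -5.5]
grip_width: 0.222
```

```bash
python3 -c "
from h import *
go(443.5,315.5,30,0)
s=manip.get_state();im=manip.get_image('wrist');cv2.imwrite('pics/w16.png',im)
"
```

```text
t 38.25 pos [444.5 315.3  68.2] w 0.222 F [-0.  -0.1 -5.5] dist 38 INC [-0.0068, -0.0011, 0.2546] [-0.0003, -0.0005, -0.0002]
```

View pics/w16.png

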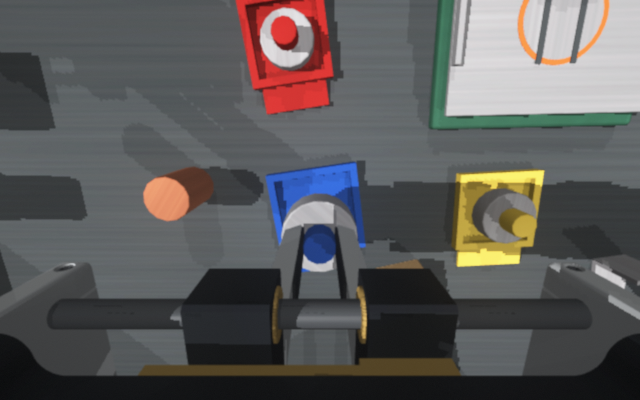

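>>> {"fn": "apply_moves", "kwargs": {"increments": [-0.004,0,0.08,0,0,0,-0.004,0,0.16,0,0,0,-0.004,0,0.21,0,0,0,-0.004,0,0.25,0,0,0,-0.004,0,0.25,0,0,0]}}

```text
clock: 38.8
position: [442.6, 314.7, 29.8]
tool_rot: [1.0, 0.0, -0.001, 0.001]
contact_force: [-2.3, -1.3, -0.1]
grip_width: 0.223
```

>>> {"fn": "apply_moves", "kwargs": {"increments": [0,0,0,0,0,0,0,0,0,0,0,0,0,0,0,0,0,0]}}

```text
clock: 39.1
position: [442.7, 314.9, 29.8]
tool_rot: [1.0, -0.0, -0.0, 0.0]
contact_force: [-2.8, -2.6, -0.2]
grip_width: 0.225
```

>>> {"fn": "apply_moves", "kwargs": {"increments": [0,0,0,0,0,0,0,0,0,0,0,0,0,0,0,0,0,0,0,0,0,0,0,0,0,0,0,0,0,0], "gripper": 0.55}}

```text
clock: 39.6
position: [443.3, 315.4, 30.0]
tool_rot: [1.0, -0.0, 0.0, -0.0]
contact_force: [-0.3, 0.1, -1.3]
grip_width: 0.451
```

>>> {"fn": "apply_moves", "kwargs": {"increments": [0,0,-0.1,0,0,0,0,0,-0.3,0,0,0,0,0,-0.6,0,0,0,0,0,-0.8,0,0,0,0,0,-0.8,0,0,0]}}

```text
clock: 40.1
position: [447.2, 317.4, 157.0]
tool_rot: [1.0, 0.0, 0.006, -0.003]
contact_force: [0.2, -0.2, 0.4]
grip_width: 0.449
```

>>> {"fn": "apply_moves", "kwargs": {"increments": [0,0,0,0,0,0,0,0,0,0,0,0,0,0,0,0,0,0,0,0,0,0,0,0]}}

```text
clock: 40.5
position: [441.9, 314.6, 148.2]
tool_rot: [1.0, -0.0, -0.001, 0.001]
contact_force: [-0.1, -0.1, -0.3]
grip_width: 0.452
```

```bash
python3 -c "
from h import *
s=manip.get_state();im=manip.get_image('wrist');cv2.imwrite('pics/w17.png',im)
for c,z in(('blue',45),('red',37),('yellow',40)):
  for b in blobs(im,c,60): print(c,b[0],b[1].tolist(),ray('wrist',b[0],z,s)[0].round(1))
cv2.imwrite('pics/t17.png',manip.get_image('top'))
"
```

```text
blue [  5.74913495 163.76816609] [0, 126, 18, 61, 578] [477.1 627.   45. ]
blue [316.5457374 192.2311761] [278, 150, 76, 88, 3214] [447.5 315.9  45. ]
blue [318.74311927 197.69724771] [309, 188, 20, 21, 327] [441.7 313.7  45. ]
red [294.79371368  65.78605388] [257, 17, 72, 96, 3786] [568.6 336.2  37. ]
red [293.1704918   54.48852459] [284, 44, 19, 22, 305] [578.3 337.5  37. ]
yellow [454.59978769 165.5477707 ] [424, 156, 65, 35, 942] [474.3 174.7  40. ]
yellow [444.38461538 223.82417582] [423, 204, 51, 28, 455] [411.  177.7  40. ]
```

View pics/w17.png

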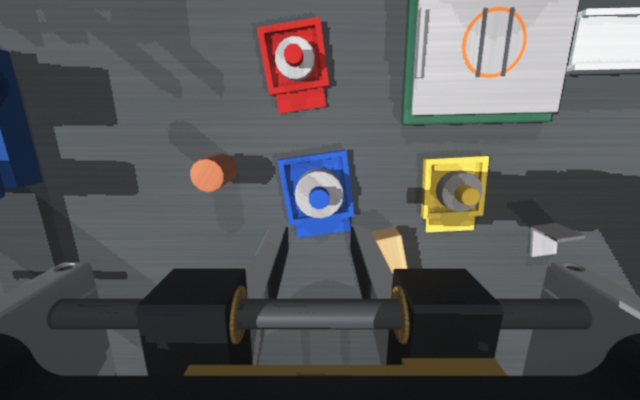

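View pics/t17.png

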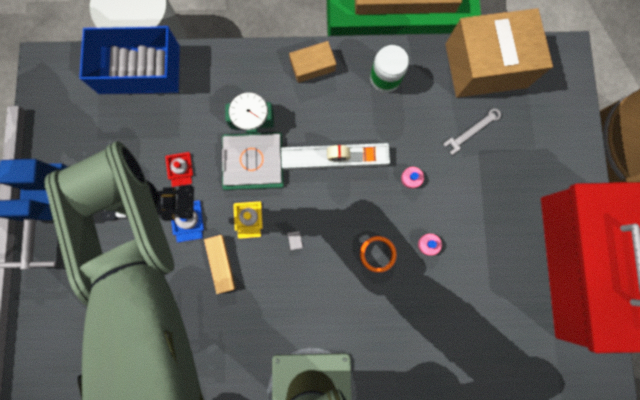

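>>> {"fn": "apply_moves", "kwargs": {"increments": [0.05,0.15,0,0,0,0,0.1,0.4,0,0,0,0,0.2,0.6,0,0,0,0,0.3,0.8,0,0,0,0,0.38,1.0,0,0,0,0], "gripper": 0.0}}

```text
clock: 41.1
position: [500.4, 163.9, 149.5]
tool_rot: [1.0, -0.0, -0.0, 0.0]
contact_force: [0.3, 0.2, 0.2]
grip_width: 0.835
```

>>> {"fn": "apply_moves", "kwargs": {"increments": [0.08,0.2,0,0,0,0,0.16,0.4,0,0,0,0,0.24,0.6,0,0,0,0,0.32,0.8,0,0,0,0,0.4,1.0,0,0,0,0]}}

```text
clock: 41.6
position: [560.1, 13.9, 149.4]
tool_rot: [1.0, -0.0, -0.0, -0.0]
contact_force: [1.2, 0.4, -0.7]
grip_width: 0.999
```

>>> {"fn": "apply_moves", "kwargs": {"increments": [0.08,0.2,0,0,0,0,0.16,0.35,0,0,0,0,0.2,0.45,0,0,0,0,0.2,0.45,0,0,0,0,0.2,0.45,0,0,0,0]}}

```text
clock: 42.1
position: [589.4, -51.7, 149.4]
tool_rot: [1.0, -0.0, -0.001, -0.0]
contact_force: [-0.2, 0.3, -0.1]
grip_width: 1.0
```

>>> {"fn": "apply_moves", "kwargs": {"increments": [0,0,0,0,0,0,0,0,0,0,0,0,0,0,0,0,0,0]}}

```text
clock: 42.4
position: [589.6, -51.4, 149.9]
tool_rot: [1.0, 0.001, -0.0, -0.0]
contact_force: [-0.2, 0.4, 0.0]
grip_width: 0.998
```

```bash
python3 -c "
from h import *
go(597,-85,150,1)
s=manip.get_state();im=manip.get_image('wrist');cv2.imwrite('pics/w18.png',im)
print(s['position'],s['tool_rot'])
"
```

```text
t 42.4 pos [589.6 -51.4 149.9] w 0.998 F [-0.2  0.4  0. ] dist 34 INC [0.0487, 0.2242, -0.0008] [-0.0, 0.0, -0.0052]
[589.6486576  -51.38208349 149.88495506] [ 9.99999802e-01  6.25597380e-04 -3.29598018e-05 -6.44988929e-05]
```

View pics/w18.png

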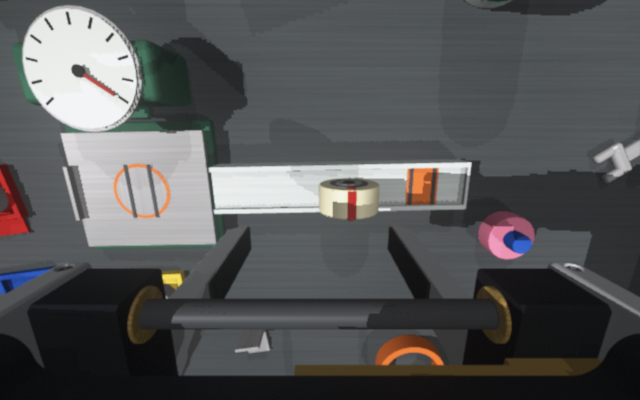

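```bash
python3 -c "
from h import *
s=manip.get_state();im=cv2.imread('pics/w18.png')
def r(u,v,z): return ray('wrist',[(u,v)],z,s)[0].round(1)
print('wheel',r(349.5,199,54),'mark',r(351,205,84))
print('pan',r(141.8,190.5,24))
print('park',r(421.5,185,24))
for p in[(210,167),(468,163),(215,214),(467,208)]: print(p,r(*p,29))
for b in blobs(im,'orange',30)+blobs(im,'cream',50): print(b[0],b[1].tolist(),r(*b[0],24),r(*b[0],54))
cv2.imwrite('pics/c18.png',cv2.resize(im[140:240,200:480],None,fx=2.8,fy=2.8,interpolation=cv2.INTER_CUBIC))
"
```

```text
wheel [590.4 -83.4  54. ] mark [592.9 -81.6  84. ]
pan [591.9 144.3  24. ]
park [ 598.4 -166.    24. ]
(210, 167) [619.   63.9  29. ]
(468, 163) [ 623.5 -211.4   29. ]
(215, 214) [566.2  63.6  29. ]
(467, 208) [ 573.4 -217.2   29. ]
[162.93975904 190.3373494 ] [151, 168, 18, 46, 83] [592.1 120.8  24. ] [599.2 103.8  54. ]
[421.4953125 185.6703125] [412, 169, 21, 35, 640] [ 597.7 -166.    24. ] [ 604.2 -154.9   54. ]
[119.05172414 189.31034483] [114, 170, 18, 43, 58] [593.2 169.3  24. ] [600.2 147.5  54. ]
[407.45098039 185.25490196] [406, 170, 4, 33, 51] [ 598.1 -150.4   24. ] [ 604.7 -140.8   54. ]
[402.61143524 352.03967328] [375, 337, 69, 29, 857] [ 374.3 -162.6   24. ] [ 402.8 -151.8   54. ]
[331.29947917 201.56901042] [319, 180, 30, 39, 768] [579.3 -66.5  24. ] [587.7 -65.1  54. ]
[367.21148036 201.43957704] [356, 185, 23, 34, 662] [ 579.5 -106.8   24. ] [ 587.9 -101.5   54. ]
```

View pics/c18.png

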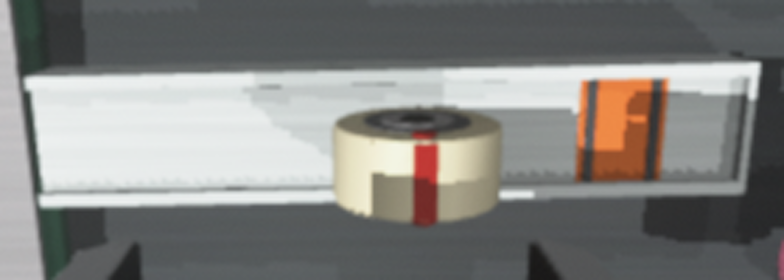

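>>> {"fn": "apply_moves", "kwargs": {"increments": [0.02,0.1,0,0,0,-0.006,0.046,0.21,0,0,0,-0.006,0.046,0.21,0,0,0,-0.006,0.046,0.21,0,0,0,-0.006,0.046,0.21,0,0,0,-0.006]}}

```text
clock: 42.95
position: [596.6, -83.6, 149.7]
tool_rot: [1.0, 0.009, -0.0, -0.0]
contact_force: [0.3, -0.8, -0.1]
grip_width: 1.001
```

```bash
python3 -c "
from h import *
go(596.6,-83,38,1.1)
s=manip.get_state();im=manip.get_image('wrist');cv2.imwrite('pics/w19.png',im)
"
```

```text
t 42.95 pos [596.6 -83.6 149.7] w 1.001 F [ 0.3 -0.8 -0.1] dist 112 INC [0.0002, -0.0036, 0.7445] [-0.0001, 0.0001, -0.0002]
```

View pics/w19.png

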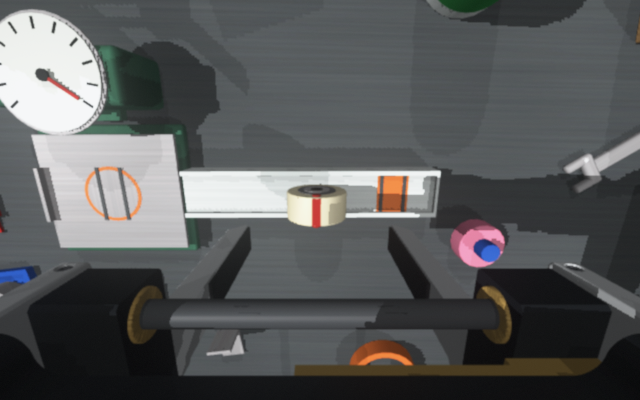

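>>> {"fn": "apply_moves", "kwargs": {"increments": [0,0,0.1,0,0,0,0,0,0.2,0,0,0,0,0,0.3,0,0,0,0,0,0.36,0,0,0,0,0,0.36,0,0,0]}}

```text
clock: 43.5
position: [594.8, -83.3, 92.8]
tool_rot: [1.0, 0.009, -0.003, -0.001]
contact_force: [0.4, 0.5, 0.9]
grip_width: 1.001
```

>>> {"fn": "apply_moves", "kwargs": {"increments": [0,0,0.09,0,0,0,0,0,0.18,0,0,0,0,0,0.27,0,0,0,0,0,0.34,0,0,0,0,0,0.38,0,0,0]}}

```text
clock: 44.0
position: [595.8, -83.6, 37.0]
tool_rot: [1.0, 0.009, -0.001, -0.0]
contact_force: [-0.2, -0.3, -0.5]
grip_width: 0.998
```

>>> {"fn": "apply_moves", "kwargs": {"increments": [0,0,0,0,0,0,0,0,0,0,0,0,0,0,0,0,0,0]}}

```text
clock: 44.3
position: [597.5, -84.1, 39.5]
tool_rot: [1.0, 0.009, 0.001, 0.0]
contact_force: [0.0, -0.3, 0.0]
grip_width: 0.999
```

```bash
python3 -c "
from h import *
go(596.6,-83,38,1.1)
s=manip.get_state();im=manip.get_image('wrist');cv2.imwrite('pics/w20.png',im)
"
```

```text
t 44.3 pos [597.5 -84.1  39.5] w 0.999 F [ 0.  -0.3  0. ] dist 2 INC [-0.006, -0.0072, 0.0103] [0.0002, -0.0005, -0.0001]
```

View pics/w20.png

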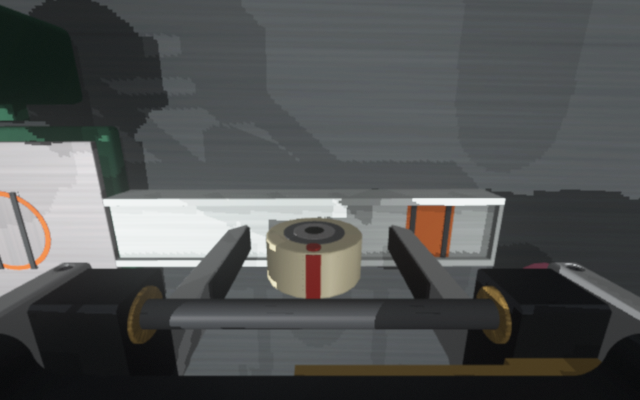

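>>> {"fn": "apply_moves", "kwargs": {"increments": [-0.004,0,0.006,0,0,0,-0.004,0,0.006,0,0,0,-0.004,0,0.006,0,0,0,-0.004,0,0.006,0,0,0], "gripper": 0.2, "newtons": 5}}

```text
clock: 44.75
position: [596.2, -83.9, 38.0]
tool_rot: [1.0, 0.009, 0.0, 0.0]
contact_force: [-0.1, 0.0, 0.1]
grip_width: 0.804
```

>>> {"fn": "apply_moves", "kwargs": {"increments": [0,-0.03,0,0,0,0,0,-0.07,0,0,0,0,0,-0.12,0,0,0,0,0,-0.17,0,0,0,0,0,-0.22,0,0,0,0]}}

```text
clock: 45.25
position: [595.5, -49.9, 37.8]
tool_rot: [1.0, 0.01, -0.0, -0.0]
contact_force: [-0.1, -0.3, 0.9]
grip_width: 0.8
```

>>> {"fn": "apply_moves", "kwargs": {"increments": [0,-0.05,0,0,0,0,0,-0.1,0,0,0,0,0,-0.15,0,0,0,0,0,-0.19,0,0,0,0,0,-0.22,0,0,0,0]}}

```text
clock: 45.75
position: [594.9, -17.2, 37.9]
tool_rot: [1.0, 0.01, -0.0, -0.0]
contact_force: [-0.3, 1.2, 0.3]
grip_width: 0.802
```

```bash
python3 -c "
from h import *
go(594.5,0,38,1.1)
s=manip.get_state();im=manip.get_image('wrist');cv2.imwrite('pics/w21.png',im)
"
```

```text
t 45.75 pos [594.9 -17.2  37.9] w 0.802 F [-0.3  1.2  0.3] dist 17 INC [-0.0006, -0.1149, -0.0008] [-0.0, 0.0, -0.0]
```

View pics/w21.png

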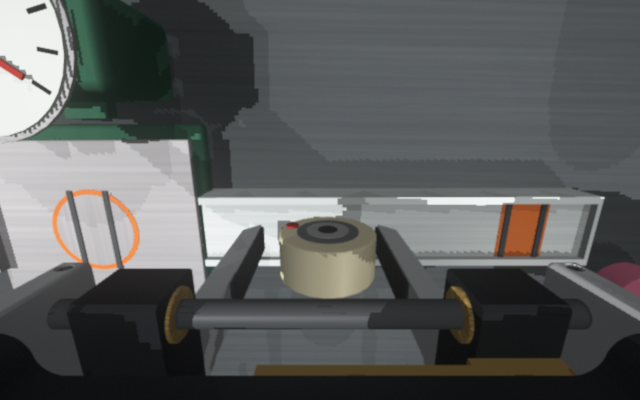

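>>> {"fn": "apply_moves", "kwargs": {"increments": [0,-0.05,0,0,0,0,0,-0.1,0,0,0,0,0,-0.15,0,0,0,0,0,-0.2,0,0,0,0,0,-0.25,0,0,0,0]}}

```text
clock: 46.3
position: [594.2, 20.3, 37.9]
tool_rot: [1.0, 0.009, -0.0, -0.0]
contact_force: [-0.1, -0.3, -0.2]
grip_width: 0.8
```

>>> {"fn": "apply_moves", "kwargs": {"increments": [0,-0.04,0,0,0,0,0,-0.08,0,0,0,0,0,-0.12,0,0,0,0,0,-0.16,0,0,0,0,0,-0.2,0,0,0,0]}}

```text
clock: 46.8
position: [593.7, 50.0, 37.9]
tool_rot: [1.0, 0.009, -0.0, 0.0]
contact_force: [0.1, 0.1, -0.4]
grip_width: 0.802
```

```bash
python3 -c "
from h import *
go(592,144.5,38,1.1)
s=manip.get_state();im=manip.get_image('wrist');cv2.imwrite('pics/w22.png',im)
"
```

```text
t 46.8 pos [593.7  50.   37.9] w 0.802 F [ 0.1  0.1 -0.4] dist 94 INC [0.0004, -0.63, -0.0007] [0.0, 0.0, -0.0002]
```

View pics/w22.png

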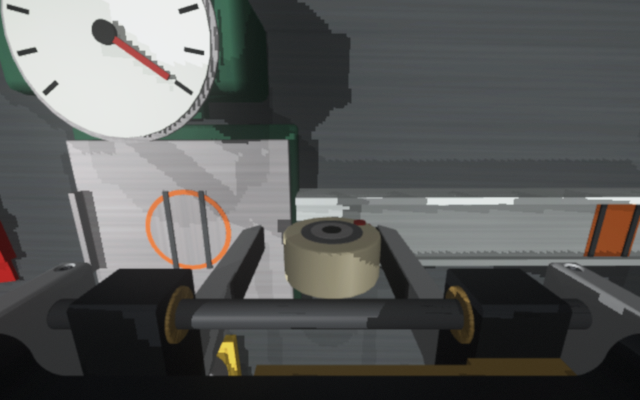

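>>> {"fn": "apply_moves", "kwargs": {"increments": [0,-0.04,0,0,0,0,0,-0.08,0,0,0,0,0,-0.12,0,0,0,0,0,-0.16,0,0,0,0,0,-0.2,0,0,0,0]}}

```text
clock: 47.35
position: [593.1, 80.1, 37.9]
tool_rot: [1.0, 0.009, 0.0, -0.0]
contact_force: [0.4, 0.3, -0.9]
grip_width: 0.798
```

>>> {"fn": "apply_moves", "kwargs": {"increments": [0,-0.04,0,0,0,0,0,-0.08,0,0,0,0,0,-0.12,0,0,0,0,0,-0.16,0,0,0,0,0,-0.2,0,0,0,0]}}

```text
clock: 47.85
position: [592.6, 110.1, 37.9]
tool_rot: [1.0, 0.009, 0.0, -0.0]
contact_force: [0.5, 0.1, -0.1]
grip_width: 0.802
```

>>> {"fn": "apply_moves", "kwargs": {"increments": [0,-0.04,0,0,0,0,0,-0.08,0,0,0,0,0,-0.12,0,0,0,0,0,-0.16,0,0,0,0,0,-0.17,0,0,0,0]}}

```text
clock: 48.35
position: [592.2, 135.9, 38.0]
tool_rot: [1.0, 0.01, 0.0, -0.0]
contact_force: [-0.1, -0.4, -0.1]
grip_width: 0.799
```

```bash
python3 -c "
from h import *
go(592,144.5,38,1.1)
s=manip.get_state();im=manip.get_image('wrist');cv2.imwrite('pics/w23.png',im)
"
```

```text
t 48.35 pos [592.2 135.9  38. ] w 0.799 F [-0.1 -0.4 -0.1] dist 9 INC [-0.0003, -0.0577, 0.0003] [-0.0001, -0.0001, -0.0]
```

View pics/w23.png

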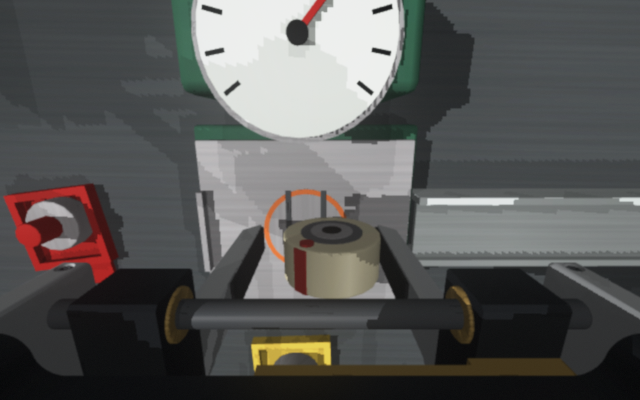

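>>> {"fn": "apply_moves", "kwargs": {"increments": [0,-0.025,0,0,0,0,0,-0.05,0,0,0,0,0,-0.075,0,0,0,0,0,-0.095,0,0,0,0,0,-0.095,0,0,0,0]}}

```text
clock: 48.9
position: [591.7, 149.8, 37.8]
tool_rot: [1.0, 0.01, -0.0, -0.0]
contact_force: [0.3, 0.6, -0.0]
grip_width: 0.797
```

>>> {"fn": "apply_moves", "kwargs": {"increments": [0,0,0,0,0,0,0,0,0,0,0,0,0,0,0,0,0,0]}}

```text
clock: 49.2
position: [591.8, 149.2, 37.9]
tool_rot: [1.0, 0.009, -0.0, 0.0]
contact_force: [0.1, 1.4, 0.8]
grip_width: 0.797
```

```bash
python3 -c "
from h import *
go(592,144.5,38,1.1)
s=manip.get_state();im=manip.get_image('wrist');cv2.imwrite('pics/w24.png',im)
"
```

```text
t 49.2 pos [591.8 149.2  37.9] w 0.797 F [0.1 1.4 0.8] dist 5 INC [0.0006, 0.0313, -0.0007] [0.0, 0.0, -0.0002]
```

View pics/w24.png

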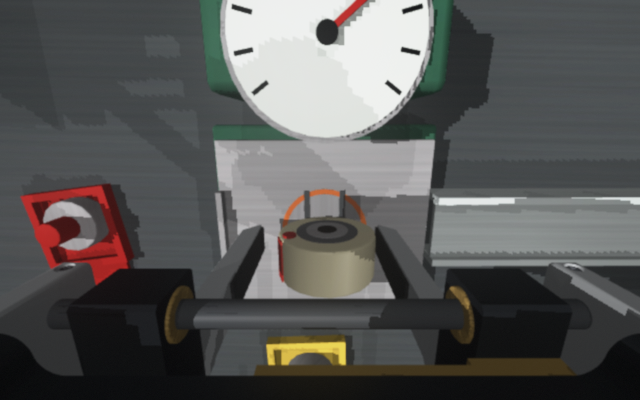

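>>> {"fn": "apply_moves", "kwargs": {"increments": [0,0,0,0,0,0,0,0.01,0,0,0,0,0,0.02,0,0,0,0,0,0.03,0,0,0,0,0,0.03,0,0,0,0], "gripper": 0.0}}

```text
clock: 49.75
position: [591.9, 144.5, 37.9]
tool_rot: [1.0, 0.009, 0.0, 0.0]
contact_force: [-0.3, 0.0, 0.4]
grip_width: 1.0
```

>>> {"fn": "apply_moves", "kwargs": {"increments": [0,0,0,0,0,0,0,0,0,0,0,0,0,0,0,0,0,0,0,0,0,0,0,0,0,0,0,0,0,0]}}

```text
clock: 50.25
position: [591.9, 144.9, 37.9]
tool_rot: [1.0, 0.009, -0.0, -0.0]
contact_force: [0.4, -0.4, 0.2]
grip_width: 0.999
```

```bash
python3 -c "
from h import *
go(592,144.5,38,1.1)
s=manip.get_state();im=manip.get_image('wrist');cv2.imwrite('pics/w25.png',im)
cv2.imwrite('pics/s25.png',manip.get_image('scene'))
"
```

```text
t 50.25 pos [591.9 144.9  37.9] w 0.999 F [ 0.4 -0.4  0.2] dist 0 INC [0.0007, 0.0025, -0.0006] [-0.0, 0.0, -0.0001]
```

View pics/w25.png

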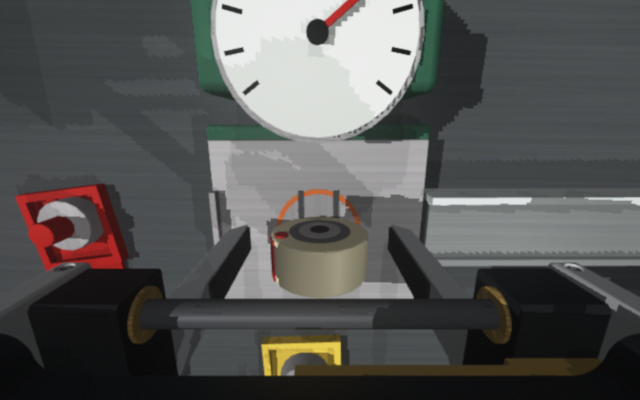

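View pics/s25.png

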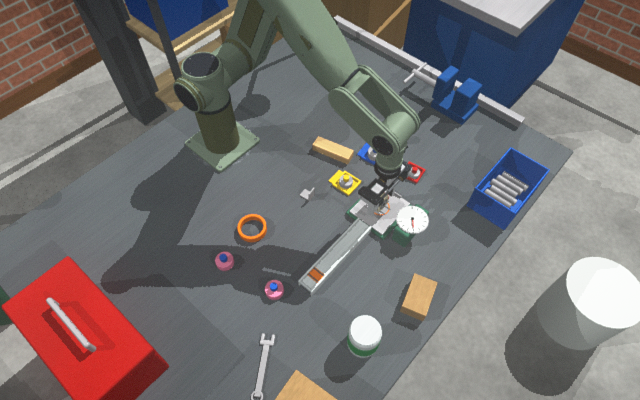

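>>> {"fn": "apply_moves", "kwargs": {"increments": [0,0,0,0,0,0,0,0,0,0,0,0,0,0,0,0,0,0,0,0,0,0,0,0,0,0,0,0,0,0]}}

```text
clock: 50.85
position: [591.9, 144.8, 37.9]
tool_rot: [1.0, 0.009, 0.0, -0.0]
contact_force: [0.2, 0.1, 0.7]
grip_width: 1.0
```

```bash
python3 -c "
from h import *
s=manip.get_state()
print(ray('wrist',[(319.5,229)],52.5,s), s['clock'])
"
```

```text
[[603.04691821 143.68526187  52.5       ]] 50.85
```

```bash
python3 -c "
from h import *
s=manip.get_state()
t=dict(s);t['position']=np.array([597.5,-84.1,39.5]); print(ray('wrist',[(314,231)],54,t))
im=cv2.imread('pics/w25.png')
cv2.imwrite('pics/c25.png',cv2.resize(im[170:330,200:520],None,fx=2.5,fy=2.5,interpolation=cv2.INTER_CUBIC))
"
```

```text
[[607.19983581 -81.83624608  54.        ]]
```

View pics/c25.png

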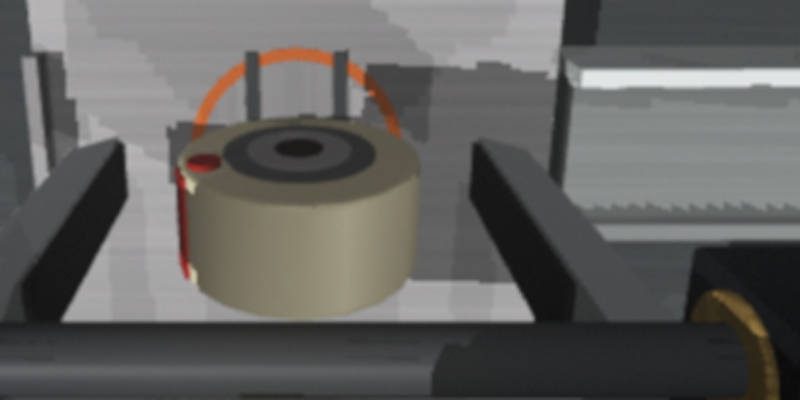

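>>> {"fn": "apply_moves", "kwargs": {"increments": [0,0,0,0,0,0,0,0,0,0,0,0,0,0,0,0,0,0,0,0.02,0,0,0,0,0,0.04,0,0,0,0], "gripper": 0.2}}

```text
clock: 51.35
position: [592.0, 138.7, 37.9]
tool_rot: [1.0, 0.009, 0.0, 0.0]
contact_force: [0.1, 0.0, 0.1]
grip_width: 0.802
```

>>> {"fn": "apply_moves", "kwargs": {"increments": [0,0.03,0,0,0,0,0,0.06,0,0,0,0,0,0.09,0,0,0,0,0,0.12,0,0,0,0,0,0.15,0,0,0,0]}}

```text
clock: 51.85
position: [592.3, 115.6, 37.8]
tool_rot: [1.0, 0.009, -0.0, 0.0]
contact_force: [0.0, -0.1, 0.4]
grip_width: 0.794
```

>>> {"fn": "apply_moves", "kwargs": {"increments": [0,0.03,0,0,0,0,0,0.06,0,0,0,0,0,0.09,0,0,0,0,0,0.12,0,0,0,0,0,0.15,0,0,0,0]}}

```text
clock: 52.35
position: [592.9, 93.5, 37.9]
tool_rot: [1.0, 0.009, 0.0, -0.0]
contact_force: [0.1, -0.2, -0.2]
grip_width: 0.798
```

```bash
python3 -c "
from h import *
go(597.2,-173.5,38,1.1)
s=manip.get_state();im=manip.get_image('wrist');cv2.imwrite('pics/w26.png',im)
"
```

```text
t 52.35 pos [592.9  93.5  37.9] w 0.798 F [ 0.1 -0.2 -0.2] dist 267 INC [-0.0047, 1.78, -0.0005] [-0.0, -0.0, -0.0001]
```

View pics/w26.png

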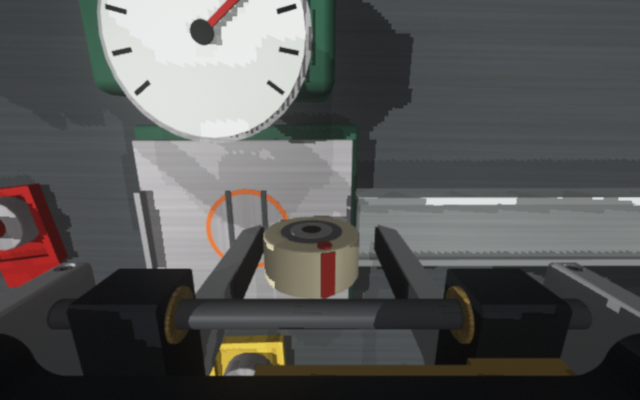

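Out of the groove and rolling with the jaws. Continue over the gap.

>>> {"fn": "apply_moves", "kwargs": {"increments": [0,0.035,0,0,0,0,0,0.07,0,0,0,0,0,0.105,0,0,0,0,0,0.14,0,0,0,0,0,0.175,0,0,0,0]}}

```text
clock: 52.9
position: [593.4, 67.1, 37.9]
tool_rot: [1.0, 0.009, -0.0, -0.0]
contact_force: [-0.1, 0.3, 1.0]
grip_width: 0.798
```

>>> {"fn": "apply_moves", "kwargs": {"increments": [0,0.035,0,0,0,0,0,0.07,0,0,0,0,0,0.105,0,0,0,0,0,0.14,0,0,0,0,0,0.175,0,0,0,0]}}

```text
clock: 53.4
position: [593.8, 40.7, 37.8]
tool_rot: [1.0, 0.009, -0.0, 0.0]
contact_force: [0.1, -0.1, 0.2]
grip_width: 0.798
```

```bash
python3 -c "
from h import *
go(597.9,-173.5,38,1.1)
s=manip.get_state();im=manip.get_image('wrist');cv2.imwrite('pics/w27.png',im)
"
```

```text
t 53.4 pos [593.8  40.7  37.8] w 0.798 F [ 0.1 -0.1  0.2] dist 214 INC [0.0006, 1.4285, -0.0009] [0.0001, 0.0, -0.0002]
```

View pics/w27.png

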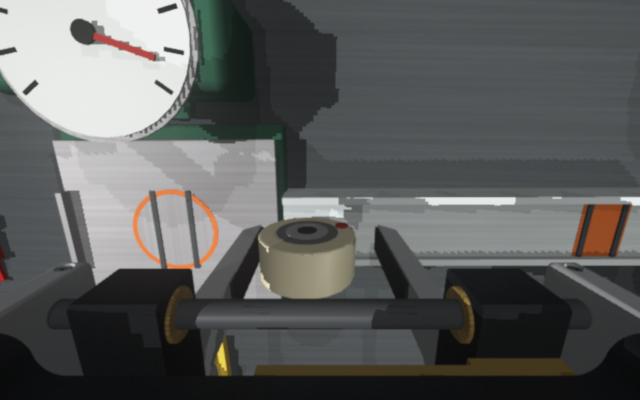

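>>> {"fn": "apply_moves", "kwargs": {"increments": [0,0.04,0,0,0,0,0,0.085,0,0,0,0,0,0.13,0,0,0,0,0,0.18,0,0,0,0,0,0.23,0,0,0,0]}}

```text
clock: 53.95
position: [594.5, 6.1, 37.9]
tool_rot: [1.0, 0.009, -0.0, 0.0]
contact_force: [-0.4, 0.3, 0.3]
grip_width: 0.8
```

>>> {"fn": "apply_moves", "kwargs": {"increments": [0,0.05,0,0,0,0,0,0.1,0,0,0,0,0,0.15,0,0,0,0,0,0.2,0,0,0,0,0,0.25,0,0,0,0]}}

```text
clock: 54.45
position: [595.2, -31.3, 37.9]
tool_rot: [1.0, 0.009, -0.0, -0.0]
contact_force: [-1.1, 1.1, 0.1]
grip_width: 0.805
```

>>> {"fn": "apply_moves", "kwargs": {"increments": [0,0.05,0,0,0,0,0,0.1,0,0,0,0,0,0.15,0,0,0,0,0,0.2,0,0,0,0,0,0.25,0,0,0,0]}}

```text
clock: 54.95
position: [595.9, -68.8, 37.9]
tool_rot: [1.0, 0.009, -0.0, -0.0]
contact_force: [-0.4, 1.7, 0.4]
grip_width: 0.796
```

>>> {"fn": "apply_moves", "kwargs": {"increments": [0,0.05,0,0,0,0,0,0.1,0,0,0,0,0,0.14,0,0,0,0,0,0.18,0,0,0,0,0,0.22,0,0,0,0]}}

```text
clock: 55.45
position: [596.5, -101.6, 37.9]
tool_rot: [1.0, 0.009, -0.0, -0.0]
contact_force: [-0.2, 0.3, 0.5]
grip_width: 0.802
```

```bash
python3 -c "
from h import *
go(598,-166,38,1.1)
s=manip.get_state();im=manip.get_image('wrist');cv2.imwrite('pics/w28.png',im)
"
```

```text
t 55.45 pos [ 596.5 -101.6   37.9] w 0.802 F [-0.2  0.3  0.5] dist 64 INC [0.0018, 0.4296, -0.0007] [-0.0, 0.0, -0.0001]
```

View pics/w28.png

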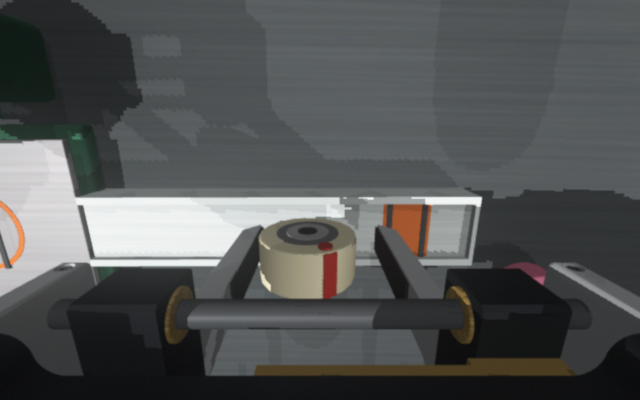

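>>> {"fn": "apply_moves", "kwargs": {"increments": [0,0.04,0,0,0,0,0,0.08,0,0,0,0,0,0.12,0,0,0,0,0,0.16,0,0,0,0,0,0.2,0,0,0,0]}}

```text
clock: 56.0
position: [597.1, -131.7, 37.9]
tool_rot: [1.0, 0.009, -0.0, 0.0]
contact_force: [0.3, 0.7, 0.0]
grip_width: 0.801
```

>>> {"fn": "apply_moves", "kwargs": {"increments": [0,0.035,0,0,0,0,0,0.07,0,0,0,0,0,0.105,0,0,0,0,0,0.14,0,0,0,0,0,0.175,0,0,0,0]}}

```text
clock: 56.5
position: [597.6, -157.6, 37.9]
tool_rot: [1.0, 0.009, 0.0, -0.0]
contact_force: [-0.1, 0.3, 0.0]
grip_width: 0.801
```

>>> {"fn": "apply_moves", "kwargs": {"increments": [0,0.025,0,0,0,0,0,0.05,0,0,0,0,0,0.075,0,0,0,0,0,0.085,0,0,0,0,0,0.085,0,0,0,0]}}

```text
clock: 57.0
position: [597.8, -170.4, 37.9]
tool_rot: [1.0, 0.009, 0.0, -0.0]
contact_force: [-0.3, 0.6, 0.1]
grip_width: 0.802
```

>>> {"fn": "apply_moves", "kwargs": {"increments": [0,0,0,0,0,0,0,0,0,0,0,0,0,0,0,0,0,0]}}

```text
clock: 57.3
position: [597.8, -169.9, 37.9]
tool_rot: [1.0, 0.01, -0.0, -0.0]
contact_force: [0.0, 0.5, 0.2]
grip_width: 0.803
```

```bash
python3 -c "
from h import *
go(598,-166,38,1.1)
s=manip.get_state();im=manip.get_image('wrist');cv2.imwrite('pics/w29.png',im)
"
```

```text
t 57.3 pos [ 597.8 -169.9   37.9] w 0.803 F [0.  0.5 0.2] dist 4 INC [0.0017, -0.0263, -0.0007] [-0.0, 0.0, -0.0]
```

View pics/w29.png

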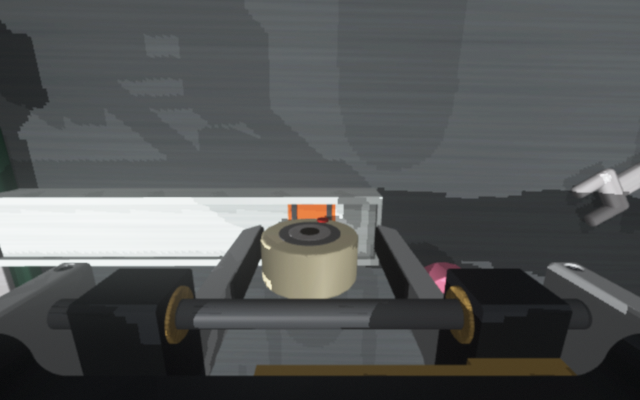

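>>> {"fn": "apply_moves", "kwargs": {"increments": [0,0,0,0,0,0,0,-0.01,0,0,0,0,0,-0.02,0,0,0,0,0,-0.026,0,0,0,0,0,-0.026,0,0,0,0], "gripper": 0.0}}

```text
clock: 57.85
position: [597.7, -166.0, 37.9]
tool_rot: [1.0, 0.01, -0.0, -0.0]
contact_force: [0.4, -0.2, -0.2]
grip_width: 0.998
```

>>> {"fn": "apply_moves", "kwargs": {"increments": [0,0,0,0,0,0,0,0,0,0,0,0,0,0,0,0,0,0]}}

```text
clock: 58.15
position: [597.8, -166.3, 37.9]
tool_rot: [1.0, 0.009, 0.0, 0.0]
contact_force: [-0.4, -0.3, 0.4]
grip_width: 1.001
```

```bash
python3 -c "
from h import *
go(598,-166,38,1.1)
s=manip.get_state();im=manip.get_image('wrist');cv2.imwrite('pics/w30.png',im)
cv2.imwrite('pics/c30.png',cv2.resize(im[170:330,200:520],None,fx=2.5,fy=2.5,interpolation=cv2.INTER_CUBIC))
"
```

```text
t 58.15 pos [ 597.8 -166.3   37.9] w 1.001 F [-0.4 -0.3  0.4] dist 0 INC [0.0016, -0.0017, -0.0006] [0.0, -0.0, -0.0001]
```

View pics/c30.png

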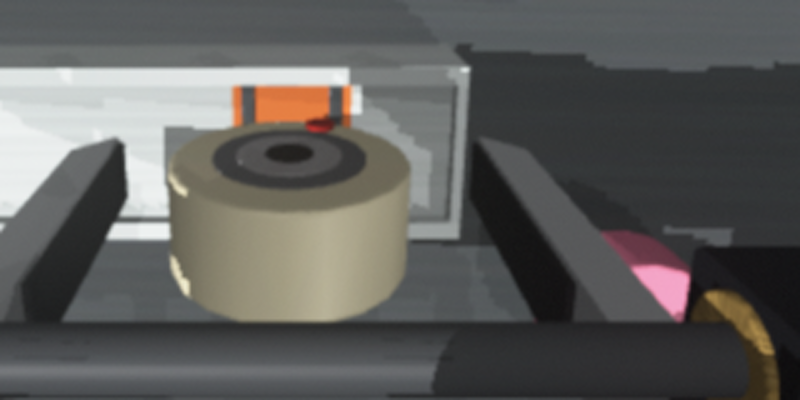

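>>> {"fn": "apply_moves", "kwargs": {"increments": [0,0,-0.05,0,0,0,0,0,-0.15,0,0,0,0,0,-0.3,0,0,0,0,0,-0.5,0,0,0,0,0,-0.7,0,0,0]}}

```text
clock: 58.7
position: [597.9, -166.3, 145.2]
tool_rot: [1.0, 0.009, 0.0, 0.0]
contact_force: [0.1, 0.2, 0.6]
grip_width: 0.998
```

>>> {"fn": "apply_moves", "kwargs": {"increments": [-0.1,0,-0.1,0,0,0,-0.3,0,-0.2,0,0,0,-0.5,0,-0.3,0,0,0,-0.6,0,-0.3,0,0,0,-0.6,0,-0.3,0,0,0]}}

```text
clock: 59.2
position: [507.1, -168.2, 190.2]
tool_rot: [1.0, 0.009, 0.001, 0.001]
contact_force: [-0.4, -0.1, 0.3]
grip_width: 0.995
```

>>> {"fn": "apply_moves", "kwargs": {"increments": [0,0,0,0,0,0,0,0,0,0,0,0,0,0,0,0,0,0,0,0,0,0,0,0,0,0,0,0,0,0]}}

```text
clock: 59.7
position: [508.0, -167.8, 187.5]
tool_rot: [1.0, 0.01, -0.0, -0.0]
contact_force: [0.3, -0.6, 0.4]
grip_width: 0.999
```

```bash
python3 -c "
from h import *
s=manip.get_state();im=manip.get_image('wrist');cv2.imwrite('pics/w31.png',im);print(s['position'])
t=manip.get_image('top');sc=manip.get_image('scene')
cv2.imwrite('pics/c31.png',np.vstack([cv2.resize(t[125:285,120:460],None,fx=2,fy=2),cv2.resize(sc[130:310,200:440],(680,280))]))
"
```

```text
[ 507.96389164 -167.80256592  187.47943194]
```

View pics/w31.png

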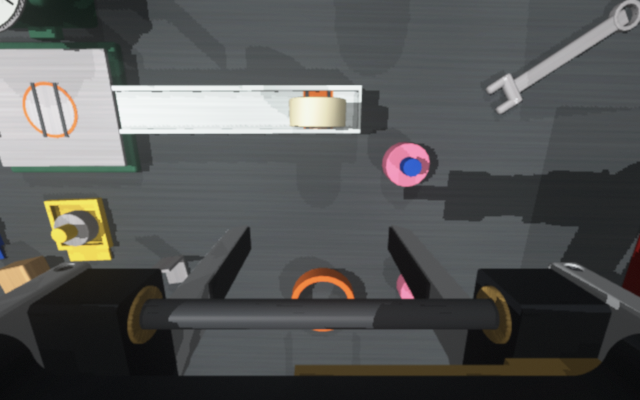

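View pics/c31.png

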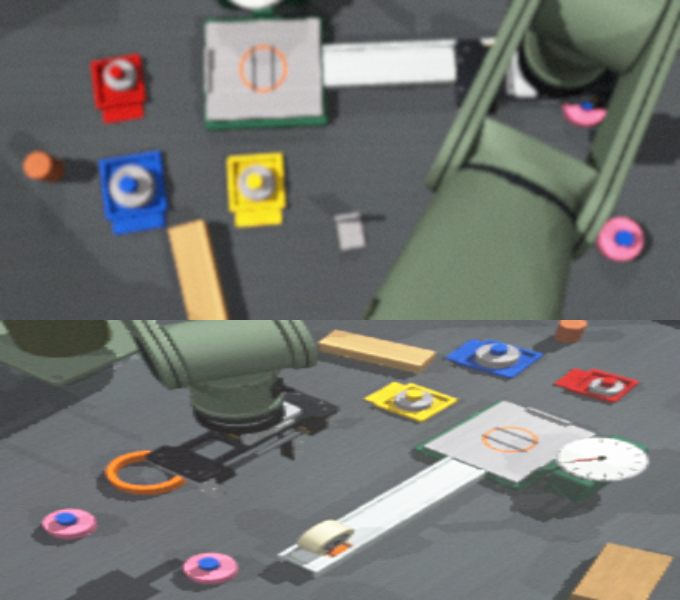

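>>> {"fn": "apply_moves", "kwargs": {"increments": [0,-0.2,0,0,0,0,0,-0.4,0,0,0,0,0,-0.6,0,0,0,0,0,-0.8,0,0,0,0,0,-1.0,0,0,0,0]}}

```text
clock: 60.35
position: [504.9, -16.8, 188.0]
tool_rot: [1.0, 0.009, 0.0, 0.0]
contact_force: [0.2, -0.7, -0.2]
grip_width: 1.002
```

>>> {"fn": "apply_moves", "kwargs": {"increments": [0,-0.2,0,0,0,0,0,-0.4,0,0,0,0,0,-0.6,0,0,0,0,0,-0.8,0,0,0,0,0,-1.0,0,0,0,0]}}

```text
clock: 60.85
position: [502.1, 133.3, 188.0]
tool_rot: [1.0, 0.009, 0.0, -0.0]
contact_force: [1.0, -0.3, -0.0]
grip_width: 1.003
```

>>> {"fn": "apply_moves", "kwargs": {"increments": [0,-0.2,0,0,0,0,0,-0.4,0,0,0,0,0,-0.6,0,0,0,0,0,-0.6,0,0,0,0,0,-0.6,0,0,0,0]}}

```text
clock: 61.35
position: [500.3, 222.2, 187.7]
tool_rot: [1.0, 0.01, -0.0, 0.0]
contact_force: [0.2, -0.7, 0.2]
grip_width: 1.001
```

>>> {"fn": "apply_moves", "kwargs": {"increments": [0,0,0,0,0,0,0,0,0,0,0,0,0,0,0,0,0,0]}}

```text
clock: 61.65
position: [500.6, 221.1, 187.9]
tool_rot: [1.0, 0.009, -0.0, 0.0]
contact_force: [0.8, -0.7, 0.7]
grip_width: 1.002
```

```bash
python3 -c "
from h import *
s=manip.get_state();im=manip.get_image('wrist');cv2.imwrite('pics/w32.png',im);print(s['position'])
for c,z in(('blue',45),('red',37),('yellow',40)):
  for b in blobs(im,c,40): print(c,b[0],b[1].tolist(),ray('wrist',b[0],z,s)[0].round(1))
"
```

```text
[500.63420236 221.06427986 187.92741419]
blue [251.54550293 221.38531134] [213, 192, 68, 71, 1879] [459.2 300.8  45. ]
red [223.62257426 125.90415842] [190, 85, 64, 75, 2525] [570.3 329.2  37. ]
red [219.52054795 109.04109589] [211, 102, 18, 15, 219] [588.5 332.5  37. ]
yellow [363.0335019  229.54298357] [339, 198, 54, 63, 1582] [449.  164.6  40. ]
yellow [370.83625731 234.59649123] [363, 228, 16, 14, 171] [442.5 154.5  40. ]
```

View pics/w32.png

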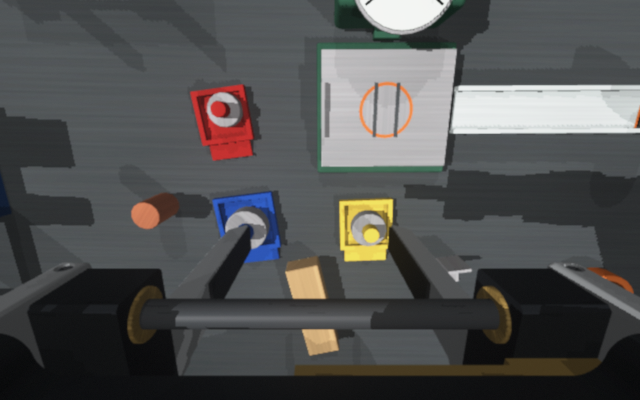

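```bash
python3 -c "
from h import *
go(587,333,100,0)"
```

```text
t 61.7 pos [500.6 221.2 188. ] w 0.999 F [-0.  -0.5 -0.2] dist 166 INC [0.5885, -0.7352, 0.5864] [0.0, -0.0, 0.0055]
```

>>> {"fn": "apply_moves", "kwargs": {"increments": [0.1,-0.13,0,0,0,0.0055,0.28,-0.35,0.1,0,0,0.0055,0.45,-0.56,0.25,0,0,0.0055,0.588,-0.735,0.45,0,0,0.0055,0.588,-0.735,0.586,0,0,0.0055], "gripper": 0.5}}

```text
clock: 62.2
position: [587.8, 336.0, 97.1]
tool_rot: [1.0, 0.001, -0.0, -0.0]
contact_force: [-0.7, 0.3, -1.1]
grip_width: 0.61
```

>>> {"fn": "apply_moves", "kwargs": {"increments": [0,0,0,0,0,0,0,0,0,0,0,0,0,0,0,0,0,0,0,0,0,0,0,0]}}

```text
clock: 62.6
position: [587.8, 333.9, 102.6]
tool_rot: [1.0, 0.0, 0.002, -0.001]
contact_force: [-0.1, -0.4, -0.6]
grip_width: 0.5
```

```bash
python3 -c "
from h import *
s=manip.get_state();im=manip.get_image('wrist');cv2.imwrite('pics/w33.png',im);print(s['position'])
for c,z in(('red',37),):
  for b in blobs(im,c,40): print(c,b[0],b[1].tolist(),ray('wrist',b[0],z,s)[0].round(1))
cv2.imwrite('pics/c33.png',cv2.resize(im[130:270,220:420],None,fx=4,fy=4,interpolation=cv2.INTER_CUBIC))
go(587,333,22,0)
"
```

```text
[587.81955747 333.87477643 102.61856933]
red [617.97790055  73.01104972] [604, 60, 29, 27, 181] [701.8  92.9  37. ]
red [311.5897748  214.84601339] [276, 170, 72, 84, 3286] [581.9 339.7  37. ]
red [317.15384615 205.59866221] [309, 196, 18, 20, 299] [590.7 334.6  37. ]
t 62.65 pos [587.6 333.9 102.4] w 0.502 F [0.4 0.1 0.1] dist 80 INC [-0.006, 0.0066, 0.5359] [-0.0004, -0.0011, 0.0003]
```

View pics/c33.png

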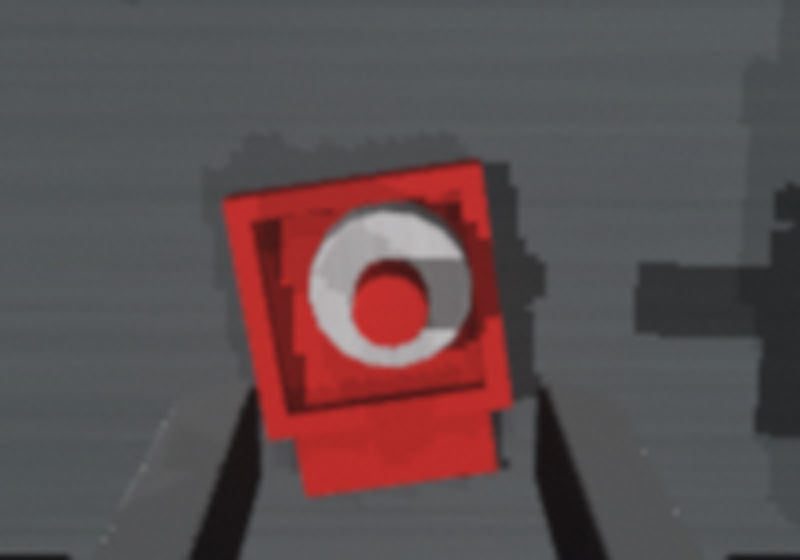

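>>> {"fn": "apply_moves", "kwargs": {"increments": [0.01,0,0.12,0,0,0,0.01,0,0.28,0,0,0,0.01,0,0.42,0,0,0,0.01,0,0.536,0,0,0,0.01,0,0.536,0,0,0]}}

```text
clock: 63.15
position: [585.0, 332.5, 15.3]
tool_rot: [1.0, 0.001, -0.003, 0.001]
contact_force: [-0.5, 0.1, 0.5]
grip_width: 0.501
```

>>> {"fn": "apply_moves", "kwargs": {"increments": [0,0,0,0,0,0,0,0,0,0,0,0,0,0,0,0,0,0]}}

```text
clock: 63.45
position: [589.3, 334.5, 21.3]
tool_rot: [1.0, 0.001, 0.001, -0.001]
contact_force: [-0.1, 0.4, -0.1]
grip_width: 0.499
```

>>> {"fn": "apply_moves", "kwargs": {"increments": [0,0,0,0,0,0,0,0,0,0,0,0,0,0,0,0,0,0,0,0,0,0,0,0,0,0,0,0,0,0], "gripper": 1.0, "newtons": 30}}

```text
clock: 63.95
position: [588.3, 335.3, 20.1]
tool_rot: [1.0, 0.001, 0.0, -0.001]
contact_force: [0.6, 4.0, 0.4]
grip_width: 0.185
```

>>> {"fn": "apply_moves", "kwargs": {"increments": [0,0,-0.05,0,0,0,0,0,-0.1,0,0,0,0,0,-0.12,0,0,0,0,0,-0.12,0,0,0,0,0,-0.12,0,0,0]}}

```text
clock: 64.45
position: [588.1, 333.4, 37.7]
tool_rot: [1.0, 0.001, -0.0, 0.0]
contact_force: [-0.3, 0.3, -1.4]
grip_width: 0.185
```

```bash
python3 -c "
from h import *
go(582,339.7,22,0)"
```

```text
t 64.45 pos [588.1 333.4  37.7] w 0.185 F [-0.3  0.3 -1.4] dist 18 INC [-0.0408, -0.0424, 0.1047] [0.0002, 0.0, 0.0004]
```

>>> {"fn": "apply_moves", "kwargs": {"increments": [-0.025,-0.02,0,0,0,0,-0.048,-0.042,0,0,0,0,-0.048,-0.042,0.05,0,0,0,-0.048,-0.042,0.1,0,0,0,-0.048,-0.042,0.113,0,0,0]}}

```text
clock: 64.95
position: [579.9, 340.2, 19.8]
tool_rot: [1.0, 0.001, -0.001, 0.0]
contact_force: [-3.0, -1.4, 6.0]
grip_width: 0.182
```

>>> {"fn": "apply_moves", "kwargs": {"increments": [0,0,0,0,0,0,0,0,0,0,0,0,0,0,0,0,0,0,0,0,0,0,0,0]}}

```text
clock: 65.35
position: [580.9, 340.1, 20.5]
tool_rot: [1.0, 0.001, -0.0, 0.0]
contact_force: [-0.2, 0.0, -2.3]
grip_width: 0.182
```

>>> {"fn": "apply_moves", "kwargs": {"increments": [0,0,0,0,0,0,0,0,0,0,0,0,0,0,0,0,0,0,0,0,0,0,0,0,0,0,0,0,0,0], "gripper": 0.5}}

```text
clock: 65.85
position: [581.0, 340.3, 20.9]
tool_rot: [1.0, 0.001, 0.0, -0.0]
contact_force: [0.9, -0.4, 0.1]
grip_width: 0.497
```

>>> {"fn": "apply_moves", "kwargs": {"increments": [0,0,-0.1,0,0,0,0,0,-0.3,0,0,0,0,0,-0.6,0,0,0,0,0,-0.8,0,0,0,0,0,-0.8,0,0,0]}}

```text
clock: 66.35
position: [585.3, 342.2, 149.2]
tool_rot: [1.0, 0.001, 0.007, -0.003]
contact_force: [0.3, -0.1, 0.6]
grip_width: 0.5
```

>>> {"fn": "apply_moves", "kwargs": {"increments": [0,0,0,0,0,0,0,0,0,0,0,0,0,0,0,0,0,0,0,0,0,0,0,0]}}

```text
clock: 66.75
position: [579.7, 339.7, 138.6]
tool_rot: [1.0, 0.001, -0.002, 0.001]
contact_force: [0.2, -0.2, 0.0]
grip_width: 0.502
```

>>> {"fn": "apply_moves", "kwargs": {"increments": [-0.1,0.2,-0.1,0,0,0,-0.3,0.4,-0.2,0,0,0,-0.5,0.55,-0.3,0,0,0,-0.6,0.7,-0.4,0,0,0,-0.6,0.7,-0.4,0,0,0]}}

```text
clock: 67.25
position: [490.5, 233.7, 202.3]
tool_rot: [1.0, -0.0, 0.001, -0.0]
contact_force: [0.5, 0.6, -0.3]
grip_width: 0.501
```

>>> {"fn": "apply_moves", "kwargs": {"increments": [0,0,0,0,0,0,0,0,0,0,0,0,0,0,0,0,0,0,0,0,0,0,0,0,0,0,0,0,0,0]}}

```text
clock: 67.75
position: [491.0, 235.4, 199.9]
tool_rot: [1.0, 0.001, -0.001, 0.0]
contact_force: [-0.8, -0.0, -0.0]
grip_width: 0.501
```

```bash
python3 -c "
from h import *
s=manip.get_state();im=manip.get_image('wrist');cv2.imwrite('pics/w34.png',im);print(s['position'])
for c,z in(('red',37),('yellow',40),('blue',45)):
  for b in blobs(im,c,40): print(c,b[0],b[1].tolist(),ray('wrist',b[0],z,s)[0].round(1))
t=manip.get_image('top');cv2.imwrite('pics/t34.png',cv2.resize(t[125:285,120:460],None,fx=2.3,fy=2.3,interpolation=cv2.INTER_CUBIC))
"
```

```text
[491.00751971 235.40072894 199.92381618]
red [237.64873811 116.66073645] [204, 79, 62, 74, 2417] [572.5 329.1  37. ]
red [230.31088083 108.64248705] [222, 102, 17, 14, 193] [581.3 336.9  37. ]
yellow [371.07479862 202.13924051] [350, 188, 52, 52, 869] [470.2 169.2  40. ]
yellow [381.43292683 223.12804878] [374, 217, 16, 14, 164] [442.4 154.6  40. ]
yellow [390.90879479 237.53745928] [378, 223, 24, 26, 307] [422.7 141.2  40. ]
blue [258.42505995 210.33752998] [226, 183, 67, 72, 1668] [460.8 309.3  45. ]
blue [  2.04597701 201.57471264] [0, 187, 7, 25, 87] [471.6 623.7  45. ]
blue [257.01694915 224.1779661 ] [249, 216, 17, 18, 236] [442.6 312.1  45. ]
```

View pics/w34.png

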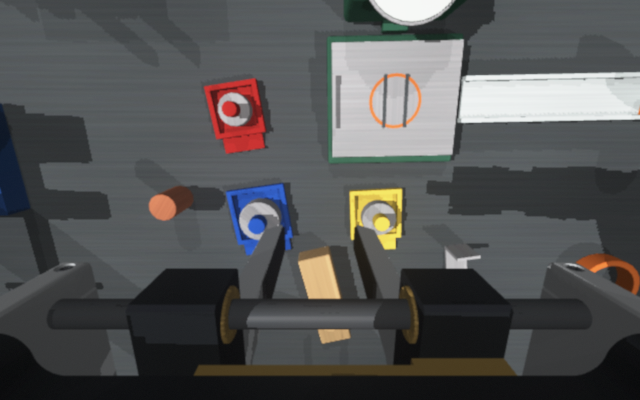

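View pics/t34.png

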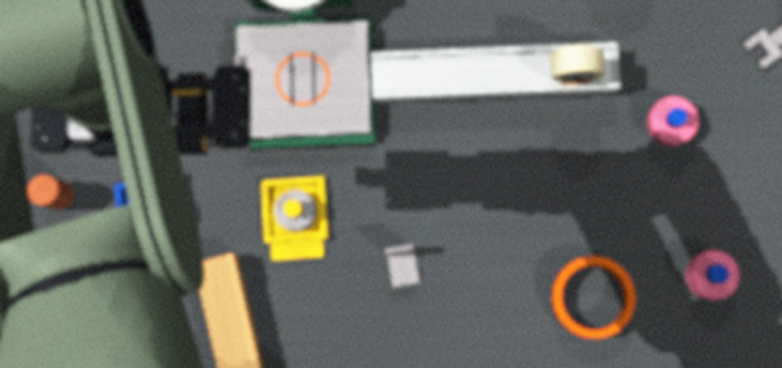

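```bash
python3 -c "
from h import *
print(ray('top',[(370.9,152)],54), ray('top',[(369.1,154)],24))
print(manip.finish_job())"
```

```text
[[ 596.45809758 -164.16402462   54.        ]] [[ 599.05429906 -163.53266515   24.        ]]
the job is handed in; nothing more can be done
None
```

The job is handed in, and my last images show everything where it should be; no verdict came back. All three weights were present. I weighed red, yellow and blue in turn: each stood alone on the pan, released for over a second, then went back to its own tray. I then rolled the wheel along the runway, loosely caged between the open jaws. It stood free between the pan's beads for about a second, and I rolled it back to the parking mark.

- **Weights:** in the last pictures each knob is within about 4 mm of its tray centre: red (581, 337), yellow (442, 155) and blue (443, 312), all upright. The pan is empty.
- **Wheel:** it stands on the parking mark within about 3 mm by the top camera: wheel (596, -164), mark (599, -164).
- **Bystanders and pink look-alikes:** I never touched them, and they look unmoved in the pictures where they show.
- **One disagreement:** a check after parking the wheel showed the red weight had shifted about 9 mm into a corner of its tray, though I had not been near it. I picked it up, recentred it and checked it again before handing in.

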